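# Fetch the drain cover from behind the bottles

## Task

Lay the round steel drain cover flat over the drain hole of the white rinse basin so that the hole is fully covered. First clear the spray bottle, the round bottle and the scrub brush out of the caddy, all three at once onto the black rubber mat (bottles upright, brush on its back), and once the cover is on the drain put each of them back just where it was: each bottle upright in its own bay, the brush lying across the back bay. Leave the little tin on the mat and the rubber plug in the basin where they are, and do not tip the bottles over.

Things in the scene. Friction and masses are not known exactly. Their poses are not given: they have to be found in the camera images.
- spray_bottle: White spray bottle with grey head, 200 mm tall, 0.22 kg. Origin: centre of underside, z up. Body radius 27 mm up to 105 mm, then a neck; the solid head is a bar at height 164 to 200 mm, 26 mm wide (its y), from x = -22 to +58 mm (+x = nozzle; trigger below it). Grip across the head. Starts on the floor of one of the caddy's front bays, nozzle to the back bay; goes back where it stood.
- round_bottle: White round bottle, 160 mm tall, radius 27 mm, with a grey cylindrical cap of radius 20 mm from 122 mm up to the top. Origin: centre of the underside, z up. About 0.20 kg. Starts on the floor of the caddy's other front bay; goes back where it stood at the start.
- scrub_brush: Scrub brush, green handle, lying on its flat back, bristles up, 230 mm long along its y, 0.12 kg. Origin: mid-length on the underside, z up. Handle 22 wide, 20 mm thick, y = -115 to +50 mm; head 45 wide, y = +50 to +115 mm, 38 mm high with bristles. Starts bridging the caddy's back bay over the drain cover, resting on the tops of the side walls; goes back where it lay.
- drain_cover: Round perforated steel drain cover: flat disc 80 mm across and 4 mm thick with a central upright lifting knob 22 mm across whose top is 36 mm above the underside. Origin: centre of the underside, z up. Mass about 0.18 kg. At the start it lies on the floor of the caddy's back bay under the brush.
- caddy: White plastic caddy, fixed, outside 170 x 170 mm, 60 mm high, walls and floor 4 mm. Origin: centre of the underside; -x front, +x back. A divider at x = -12 mm parts the back bay (inside x -10 to +81, y -81 to +81 mm) from two front bays (inside x -81 to -14 mm, 79 mm wide, centres y = +41.5 and -41.5 mm).
- mat: Black rubber mat, fixed flat on the shelf, 200 mm along its x, 240 mm along its y, 4 mm thick: the side area. Origin: centre of the underside.
- basin: White ceramic rinse basin, fixed, 190 x 190 mm outside. Origin: centre of the underside. Its floor is 20 mm above the shelf, surrounded by a rim 8 mm wide and 34 mm high; in the middle of the floor, at the origin, is the dark round drain hole, 56 mm across.
- tin: Bystander: small closed aluminium tin, 38 mm across, 28 mm high, standing in the mat's back left corner area (about x +65, y +85 mm on the mat). Origin: centre of the underside. Leave it there.
- plug: Bystander: small black rubber plug, 28 mm across, 18 mm high, standing on the basin's floor near a corner (about x +65, y +65 mm in the basin). Origin: centre of the underside. Leave it there.

How it is judged:
By the outcome, as a careful person would: the job done as asked, in the order asked, and still so for the second after the job is handed in, with the robot touching nothing.
It also fails if it takes over 152 s, if anything falls off the work surface, if the arm or the gripper's body presses on something with over 40 N, if the wrist force passes 120 N, or if a joint passes its speed limit or range.

## Robot

A 6-joint arm with a two-finger parallel gripper is mounted at the origin on the work surface. World frame = base frame: x ahead of the robot, y to its left, z up, the work surface at z = 0. Lengths are in m, angles in degrees, forces in N, time in s.
With the tool pointing down it reaches from about 0.3 to 0.875 m from the base axis. Payload 4.2 kg.
Tool frame: the origin (TCP) lies at the very end of the fingers, on their centre line; the grasp point (between the pads) lies 19 mm behind it; z points along the fingers, y is the line along which they close (so a half turn about z gives the same grasp; the last joint's range is limited). The gripper opens to 85 mm and grips with 20 to 120 N. Pads are 22 mm wide; open, the fingers measure 114 mm over their backs; the gripper's body (76 mm by 85 mm) begins 54 mm behind the grasp point. The pads swing forward as they close: fully open they stand 13 mm farther back than shut.
Start: joints at [-69.729, 18.312, 89.639, -0, 72.044, -1.146], TCP at [0.21, -0.535, 0.231] pointing down, gripper open.
Joint ranges: [-177.97, 177.97], [-48.28, 115.42], [12.27, 149.76], [-77.06, 257.06], [2.81, 150.46], [-146.56, 146.56]. Speed limits (degrees/s): [147.25, 147.25, 180, 180, 180, 180].

## Interface

Orientations are given as a 3x3 rotation matrix whose columns are the frame's x, y, z axes.
In Python, from cell import bot, eyes, models gives the robot as it stands. The module is installed in compiled form; this text tells all that it offers.
- The arm moves only by the tool arm_command, never from a script. Its argument "rows" is text: rows parted by semicolons, each of 7 numbers parted by spaces: the shift along the tool's x, y, z in cm, then the turn, a rotation vector about the tool's x, y, z in rad, then the gripper command: -1 is fully open, 1 is shut, values between are in proportion. In form: x y z ax ay az gripper; .... A call has 1 to 12 rows; each row shifts and turns the commanded pose from where the row before left it, along the tool's axes as they then stand; what a row does not reach is not made up. A row lasts 1/8 s, in which the tool goes at most 62.5 mm and 10.7 degrees, less where a joint would pass 70% of its speed; a pose out of reach is approached as far as the arm can. A call is refused whole if a number of a shift passes 6.25 or a number of a turn 0.188, either way. A call with a gripper value outside its range is refused whole. The fingers move at their own pace and stop on an object; "newtons" is the grip in N (left out, the last holds). Time passes only in rows, so rows that do not move let the fingers close. It gives the time, the measured TCP pose, the force, the opening and the grip force at its end, in the units of the state.
- bot.observe(): the state, without advancing time (a new reading comes with each control period).
- eyes.grab_frame(name): name is "scene" or "top"; returns (picture, depth): 384x512x3 uint8, red, green, blue; 384x512 float32, m along the optical axis (not along the pixel's ray), 0 where there is no reading.
- eyes.get_calibration(name): a dict with "fx", "fy", "cx", "cy" (pixels), "R" (3x3) and "t" (3): a world point X has camera coordinates R X + t. Camera axes: x right, y down, z forward; pixel columns grow to the right and rows downward; lengths in m; the calibration is good to about 2 mm. A picture is of the moment at which its call begins. get_calibration takes no time and is no camera call.
- bot.sign_off(): hands the job in; it is judged then, once.
Trained networks look in the newest picture that a camera, given by its name, has taken for a name from the list of things; names that differ only in an ending like _2 or _b are one class to them, and where a whole thing is asked for, a point or a joint stands for the part that bears it (a point fixed in the world has none). Each returns a list of dicts, best first, with "p" (0 to 1); they miss things now and then, are a little off and sometimes report something else, mostly with a low value. They report only what shows in the picture. A call takes as long as a camera call.
- models.search_frame(query, camera): "box" ([left, top, right, bottom] in pixels, round what is visible of it).
- models.trace(query, camera): "mask" (384x512 bool, what is visible of it) and "box" ([left, top, right, bottom] in pixels, round what is visible of it).
- models.mark_of(query, camera): "at" ([row, column] in pixels: a listed point, or the origin of a listed thing).
The state is a dict: "clock": time; "joints": joint angles; "dq": joint speeds; "effort": joint torques, N m; "tool_pos": TCP position; "ee_rot": TCP orientation; "force": force on the tool from outside, world axes, zero at the start; "torque": the same for the moment, N m; "opening": finger opening in m; "grip_force": force on a finger pad.
Only numpy, scipy, OpenCV 4.12 (cv2) and the standard library are available. Lean on these libraries where they do the work, as an engineer would, in place of code of your own. Each camera call takes 0.05 s, during which the arm holds its last target. There are 200 camera calls.

## Working session

There is one attempt and no reset: what is moved stays moved. The work goes in short steps, Python scripts to look and compute and a tool call to move; the robot and the scene stay as the last step left them, time stands still between calls to the robot, and variables do not carry over. Pictures are saved under pics/ and viewed, at most 14 in all, crops included, and the job is handed in when it is done.

Besides the shell and the picture viewer there is one more tool, called after "Emit:" as name(argument=value, ...) on one line, values as JSON. arm_command: Moves the arm, as the interface text tells. Its arguments: {"type":"object","properties":{"rows":{"type":"string"},"newtons":{"type":"number"}},"required":["rows"]}

```bash
mkdir -p pics; cat > h.py <<'E'
import numpy as np, cv2
from cell import bot, eyes, models
def grab(c,fn=None):
    p,d=eyes.grab_frame(c)
    if fn: cv2.imwrite('pics/'+fn,cv2.cvtColor(p,cv2.COLOR_RGB2BGR))
    return p,d
def world(c,d,rows,cols):
    k=eyes.get_calibration(c); R=np.array(k['R']);t=np.array(k['t'])
    z=d[rows,cols]; P=np.stack([(cols-k['cx'])*z/k['fx'],(rows-k['cy'])*z/k['fy'],z],-1)
    return (P-t)@R
E
python3 - <<'E'
from h import *
np.set_printoptions(precision=3,suppress=True)
print(bot.observe()['clock'])
for c in ('top','scene'):
    p,d=grab(c,c+'0.png')
    k=eyes.get_calibration(c); print(c,-np.array(k['R']).T@np.array(k['t']),k['fx'],np.array(k['R'])[2])
    for q in 'spray_bottle round_bottle scrub_brush drain_cover caddy mat basin tin plug'.split():
        for r in models.trace(q,c)[:1]:
            m=r['mask']&(d>0); rr,cc=np.nonzero(m); W=world(c,d,rr,cc)
            print(q,round(r['p'],2),r['box'],'med',np.median(W,0),'lo',np.percentile(W,2,axis=0),'hi',np.percentile(W,98,axis=0))
print(bot.observe()['clock'])
E
```

```text
0.0
top [0.315 0.015 1.247] 427.70707160911553 [ 0.183  0.013 -0.983]
spray_bottle 0.69 [118.5, 188.8, 151.9, 235.0] med [0.466 0.345 0.175] lo [0.439 0.329 0.007] hi [0.522 0.37  0.206]
round_bottle 0.97 [153.3, 201.7, 179.9, 224.9] med [0.473 0.258 0.125] lo [0.454 0.243 0.019] hi [0.499 0.285 0.167]
scrub_brush 0.62 [108.4, 178.6, 194.2, 203.6] med [0.554 0.329 0.08 ] lo [0.52  0.215 0.067] hi [0.575 0.428 0.1  ]
drain_cover 0.51 [146.6, 178.2, 171.3, 204.7] med [0.544 0.315 0.008] lo [0.522 0.282 0.002] hi [0.592 0.35  0.039]
caddy 0.86 [116.2, 171.5, 188.2, 239.6] med [0.521 0.312 0.018] lo [ 0.424  0.227 -0.001] hi [0.609 0.407 0.063]
mat 0.83 [221.7, 150.7, 305.9, 225.9] med [ 0.562 -0.004  0.004] lo [ 0.47  -0.116 -0.001] hi [0.664 0.115 0.009]
basin 0.78 [344.3, 169.9, 415.8, 237.9] med [ 0.513 -0.335  0.02 ] lo [ 0.422 -0.423  0.001] hi [ 0.606 -0.237  0.035]
tin 0.51 [232.8, 154.3, 246.1, 164.1] med [0.639 0.081 0.031] lo [0.624 0.063 0.013] hi [0.658 0.096 0.036]
scene [ 1.151 -0.628  0.698] 439.7584976166095 [-0.56   0.605 -0.566]
spray_bottle 0.9 [298.2, 91.7, 327.3, 14
[... 298 characters left out ...]
32 0.1  ]
drain_cover 0.52 [314.0, 156.7, 325.6, 164.6] med [0.558 0.317 0.028] lo [0.53  0.309 0.007] hi [0.566 0.355 0.042]
caddy 0.91 [271.8, 133.4, 348.0, 186.2] med [0.542 0.254 0.035] lo [0.45  0.225 0.003] hi [0.614 0.415 0.061]
mat 0.61 [156.6, 262.9, 170.1, 277.6] med [ 0.586 -0.268  0.037] lo [ 0.57  -0.278  0.025] hi [ 0.596 -0.255  0.04 ]
basin 0.88 [57.7, 233.3, 185.5, 334.5] med [ 0.521 -0.34   0.021] lo [ 0.427 -0.425  0.003] hi [ 0.612 -0.24   0.035]
tin 0.56 [281.9, 205.5, 301.1, 224.7] med [0.648 0.075 0.029] lo [0.627 0.063 0.006] hi [0.661 0.099 0.035]
plug 0.53 [157.3, 264.3, 170.3, 279.7] med [ 0.586 -0.268  0.037] lo [ 0.569 -0.278  0.025] hi [ 0.596 -0.254  0.04 ]
1.0
```

```bash
python3 - <<'E'
import cv2
a=cv2.imread('pics/top0.png')[140:250,95:430]; cv2.imwrite('pics/top0c.png',cv2.resize(a,None,fx=2.38,fy=2.38,interpolation=cv2.INTER_CUBIC))
a=cv2.imread('pics/scene0.png')[80:280,190:390]; cv2.imwrite('pics/scene0c.png',cv2.resize(a,None,fx=3,fy=3,interpolation=cv2.INTER_CUBIC))
E
```

```text
(no output)
```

View pics/top0c.png

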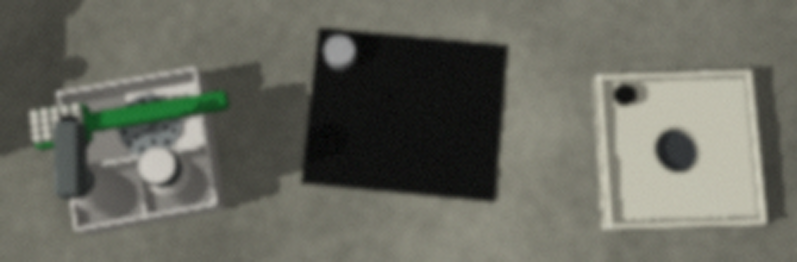

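View pics/scene0c.png

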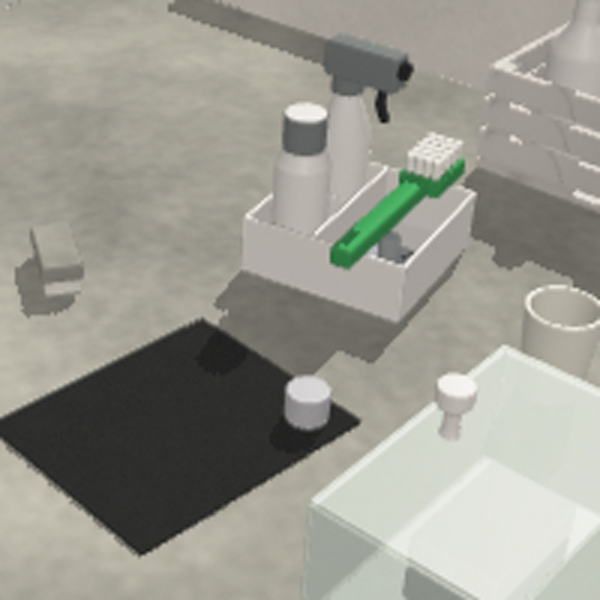

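View pics/scene0.png

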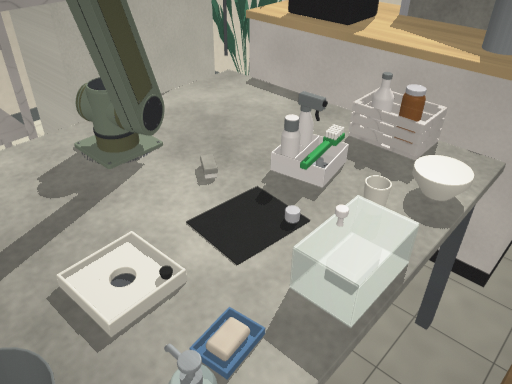

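View pics/top0.png

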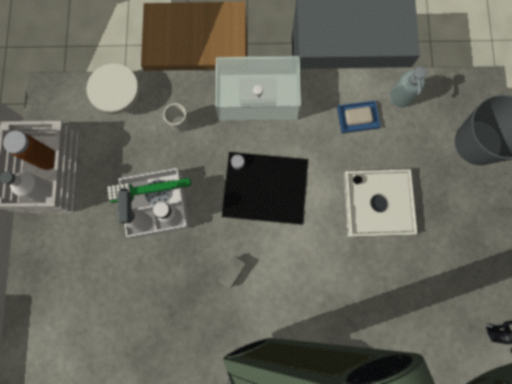

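```bash
cat > m.py <<'E'
from h import *
from scipy.optimize import minimize
np.set_printoptions(precision=4,suppress=True)
def cloud(c,q=None,box=None):
    p,d=grab(c)
    m=np.ones(d.shape,bool)
    if q: m=models.trace(q,c)[0]['mask']
    rr,cc=np.nonzero(m&(d>0)); return world(c,d,rr,cc),p[rr,cc]
E
python3 - <<'E'
from m import *
T,tc=cloud('top'); S,sc=cloud('scene')
for n,W in (('top',T),('scene',S)):
    def sel(x0,x1,y0,y1,z0,z1): 
        return W[(W[:,0]>x0)&(W[:,0]<x1)&(W[:,1]>y0)&(W[:,1]<y1)&(W[:,2]>z0)&(W[:,2]<z1)]
    print(n)
    # caddy walls top
    for nm,a in dict(caddyTop=(.40,.63,.2,.44,.054,.066),sprayhead=(.42,.56,.28,.42,.192,.21),cap=(.42,.53,.2,.31,.155,.17),handle=(.48,.62,.18,.36,.072,.088),brhead=(.48,.62,.38,.46,.072,.11),rim=(.38,.65,-.46,-.2,.029,.039)).items():
        P=sel(*a)
        if len(P)<4: print(nm,len(P)); continue
        r=cv2.minAreaRect((P[:,:2]*1000).astype(np.float32))
        print(nm,len(P),'mean',P.mean(0),'rect',np.array(r[0]),np.array(r[1]),round(r[2],1))
    m=(W[:,2]>.05)&(W[:,0]>.1)&(W[:,0]<.95)&(abs(W[:,1])<.7)
    H={}
    for x,y,z in W[m]: 
        k=(int(x*10),int(np.floor(y*10))); H[k]=max(H.get(k,0),round(float(z),2))
    print(sorted(H.items()))
E
```

```text
top
caddyTop 437 mean [0.5059 0.3055 0.0593] rect [520.1663 304.0185] [170.6081 202.4197] 10.0
sprayhead 366 mean [0.4834 0.3543 0.2026] rect [485.7203 355.0558] [85.0541 25.6945] 3.0
cap 197 mean [0.4797 0.2689 0.1634] rect [480.4656 269.6535] [39.0805 37.6958] 46.6
handle 440 mean [0.5577 0.2846 0.0791] rect [525.1528 280.33  ] [ 94.6733 151.0673] 7.5
brhead 201 mean [0.5407 0.4135 0.0926] rect [539.9871 406.5721] [43.606  58.6103] 9.1
rim 759 mean [ 0.5196 -0.3265  0.0335] rect [ 515.4304 -331.7766] [190.3449 190.9624] 1.2
[((1, -6), 0.31), ((1, -5), 0.35), ((1, -4), 0.67), ((1, -3), 0.67), ((1, -2), 0.76), ((1, -1), 0.73), ((1, 0), 0.48), ((1, 1), 0.18), ((2, -6), 0.32), ((2, -5), 0.32), ((2, -4), 0.58), ((2, -2), 0.76), ((4, 2), 0.17), ((4, 3), 0.21), ((4, 5), 0.12), ((4, 6), 0.12), ((5, 2), 0.13), ((5, 3), 0.21), ((5, 4), 0.1), ((5, 5), 0.13), ((5, 6), 0.21), ((6, -7), 0.15), ((6, -6), 0.15), ((6, 2), 0.06), ((6, 3), 0.06), ((6, 5), 0.13), ((6, 6), 0.19), ((7, -7), 0.15), ((7, -6), 0.15), ((7, -5), 0.15), ((7, -2), 0.12), ((7, -1), 0.12), ((7, 0), 0.16), ((7, 1), 0.12), ((7, 2)
[... 950 characters left out ...]
), ((4, 2), 0.17), ((4, 3), 0.21), ((4, 4), 0.06), ((4, 5), 0.12), ((4, 6), 0.12), ((5, 2), 0.16), ((5, 3), 0.21), ((5, 4), 0.1), ((5, 5), 0.12), ((5, 6), 0.21), ((6, -7), 0.1), ((6, -6), 0.15), ((6, 2), 0.06), ((6, 3), 0.06), ((6, 5), 0.12), ((6, 6), 0.19), ((7, -6), 0.15), ((7, -5), 0.15), ((7, -2), 0.11), ((7, -1), 0.12), ((7, 0), 0.16), ((7, 1), 0.12), ((7, 2), 0.09), ((7, 4), 0.08), ((7, 5), 0.12), ((7, 6), 0.12), ((8, -5), 0.17), ((8, -4), 0.12), ((8, -2), 0.12), ((8, -1), 0.12), ((8, 0), 0.16), ((8, 1), 0.12), ((8, 2), 0.09), ((8, 3), 0.08), ((8, 4), 0.08), ((8, 5), 0.08), ((9, -2), 0.11), ((9, -1), 0.12), ((9, 0), 0.12), ((9, 1), 0.12), ((9, 3), 0.08), ((9, 4), 0.08), ((9, 5), 0.08)]
```

```bash
python3 - <<'E'
from m import *
T,tc=cloud('top'); S,sc=cloud('scene')
def sel(W,x0,x1,y0,y1,z0,z1): 
    return W[(W[:,0]>x0)&(W[:,0]<x1)&(W[:,1]>y0)&(W[:,1]<y1)&(W[:,2]>z0)&(W[:,2]<z1)]
def seg(p,a,b):
    a=np.array(a,float);b=np.array(b,float);u=b-a;s=np.clip(((p-a)@u)/(u@u),0,1)[:,None]
    return np.linalg.norm(p-a-s*u,axis=1)
def fit(P,segs,x0,rect=None):
    def loc(v): c,s=np.cos(v[2]),np.sin(v[2]); return (P[:,:2]*1e3-v[:2])@np.array([[c,-s],[s,c]])
    def f(v):
        q=loc(v)
        dd=np.min([seg(q,a,b) for a,b in segs],0)
        return np.mean(np.minimum(dd,12)**1.0)
    r=minimize(f,x0,method='Nelder-Mead',options=dict(initial_simplex=[x0]+[np.array(x0)+np.eye(3)[i]*[6,6,.08][i] for i in range(3)])); return r.x[0],r.x[1],np.degrees(r.x[2]),r.fun
cad=[((-83,-83),(83,-83)),((83,-83),(83,83)),((83,83),(-83,83)),((-83,83),(-83,-83)),((-12,-83),(-12,83)),((-83,0),(-12,0))]
bas=[((-91,-91),(91,-91)),((91,-91),(91,91)),((91,91),(-91,91)),((-91,91),(-91,-91))]
for n,W in (('top',T),('scene',S)):
    print(n,'caddy',np.round(fit(sel(W,.40,.63,.2,.43,.052,.066),cad,[520,316,.17]),2))
    print('basin',np.round(fit(sel(W,.38,.65,-.46,-.2,.028,.04),bas,[516,-331,.02]),2))
    P=sel(W,.42,.56,.31,.42,.18,.212); u,s,v=np.linalg.svd(P[:,:2]-P[:,:2].mean(0),full_matrices=False); print('spray pca',np.degrees(np.arctan2(v[0,1],v[0,0])))
    P=sel(W,.42,.56,.31,.42,.195,.212);r=cv2.minAreaRect((P[:,:2]*1000).astype(np.float32));print(r)
    P=sel(W,.42,.53,.2,.31,.157,.17); print('cap',cv2.minEnclosingCircle((P[:,:2]*1000).astype(np.float32)))
    P=sel(W,.515,.61,.19,.36,.072,.088); l=cv2.fitLine((P[:,:2]*1000).astype(np.float32),cv2.DIST_HUBER,0,.01,.01).ravel(); print('handle dir',np.degrees(np.arctan2(l[1],l[0])),l[2:],'y range',P[:,1].min())
    P=sel(W,.48,.62,.2,.46,.07,.11); print('br ext',P[:,1].min(),P[:,1].max(), 'p',P[P[:,1].argmin()],P[P[:,1].argmax()])
m=(T[:,0]>.42)&(T[:,0]<.7)&(abs(T[:,1])<.16)&(T[:,2]>0)&(T[:,2]<.012)&(tc.max(1)<45)
print('mat',cv2.minAreaRect((T[m][:,:2]*1000).astype(np.float32)))
grab('top');print('hole',[ (r['p'],r['at']) for r in models.mark_of('basin','top')[:2]])
o=bot.observe();print(o['ee_rot'],o['tool_pos'],o['clock'])
E
```

```text
top caddy [516.91 319.    10.     2.67]
basin [ 514.54 -331.28    1.36    2.91]
spray pca -177.08056307843293
((485.4403381347656, 355.4549865722656), (84.60789489746094, 25.906591415405273), 3.240992784500122)
cap ((479.93365478515625, 269.7329406738281), 20.676963806152344)
handle dir -80.647316 [558.5874 284.9208] y range 0.2101161382605104
br ext 0.2101161382605104 0.4329708729800633 p [0.5672 0.2101 0.0768] [0.5537 0.433  0.0977]
scene caddy [518.91 321.54  10.07   4.19]
basin [ 518.25 -331.15    1.26    2.86]
spray pca 5.3718678358870955
((486.7347106933594, 356.9642028808594), (87.51239013671875, 28.668777465820312), 1.6331636905670166)
cap ((481.205322265625, 271.2757263183594), 21.56473731994629)
handle dir -80.9696 [565.2202 278.8303] y range 0.210991329658108
br ext 0.210991329658108 0.4388445566459615 p [0.5641 0.211  0.0799] [0.5568 0.4388 0.0782]
mat ((567.95751953125, -0.14959716796875), (237.87362670898438, 195.0395050048828), 83.86376190185547)
hole [(0.94, [205.1, 374.8])]
[[ 0.9309  0.3652  0.0001]
 [ 0.3652 -0.9309 -0.0001]
 [ 0.      0.0001 -1.    ]] [ 0.21   -0.5353  0.2314] 1.3
```

```bash
cat > go.py <<'E'
# waypoints "x y z alpha" (mm, deg); prints turn, then shift, per waypoint in tool axes
import sys,numpy as np
from cell import bot
o=bot.observe();R=np.array(o['ee_rot']);p=np.array(o['tool_pos'])*1e3
a=np.degrees(np.arctan2(R[1,0],R[0,0]));print('t %.2f pos %s a %.2f tilt %s F %s open %.4f grip %.1f'%(o['clock'],p.round(1),a,R[2].round(3),np.round(o['force'],1),o['opening'],o['grip_force']))
v=list(map(float,sys.argv[1:]))
for x,y,z,b in np.array(v).reshape(-1,4):
    d=np.array([x,y,z])-p;t=np.radians(b);s=np.array([d[0]*np.cos(t)+d[1]*np.sin(t),d[0]*np.sin(t)-d[1]*np.cos(t),-d[2]])/10
    n=int(np.ceil(np.linalg.norm(s)/6));print('turn az %.3f'%np.radians(a-b),'shift cm',s.round(2),'n',n,'per row',(s/max(n,1)).round(2))
    p=np.array([x,y,z]);a=b
E
python3 go.py 480.5 270.5 250 10 480.5 270.5 127 10
```

```text
t 1.30 pos [ 210.  -535.3  231.4] a 21.42 tilt [ 0.  0. -1.] F [-0.1 -0.1  0.5] open 0.0857 grip 0.0
turn az 0.199 shift cm [ 40.63 -74.66  -1.86] n 15 per row [ 2.71 -4.98 -0.12]
turn az 0.000 shift cm [ 0.   0.  12.3] n 3 per row [0.  0.  4.1]
```

Emit:
arm_command(rows="0 0 0 0 0 0.1 -1; 0 0 0 0 0 0.1 -1; 2.9 -5.33 -0.14 0 0 0 -1; 2.9 -5.33 -0.14 0 0 0 -1; 2.9 -5.33 -0.14 0 0 0 -1; 2.9 -5.33 -0.14 0 0 0 -1; 2.9 -5.33 -0.14 0 0 0 -1; 2.9 -5.33 -0.14 0 0 0 -1; 2.9 -5.33 -0.14 0 0 0 -1; 2.9 -5.33 -0.14 0 0 0 -1; 2.9 -5.33 -0.14 0 0 0 -1; 2.9 -5.33 -0.14 0 0 0 -1", newtons=40)

```text
clock: 2.8
tool_pos: [0.4039, 0.0418, 0.2458]
ee_rot: [[0.985, 0.173, 0.002], [0.173, -0.985, -0.0], [0.002, 0.001, -1.0]]
force: [0.5, -0.5, 0.3]
opening: 0.0855
grip_force: 0.0
```

```bash
python3 go.py 480.5 270.5 250 10 480.5 270.5 127 10
```

```text
t 2.80 pos [403.9  41.8 245.8] a 9.98 tilt [ 0.002  0.001 -1.   ] F [ 0.5 -0.5  0.3] open 0.0855 grip 0.0
turn az -0.000 shift cm [ 11.52 -21.19  -0.42] n 5 per row [ 2.3  -4.24 -0.08]
turn az 0.000 shift cm [ 0.   0.  12.3] n 3 per row [0.  0.  4.1]
```

Emit:
arm_command(rows="2.3 -4.24 -0.08 0 0 0 -0.4; 2.3 -4.24 -0.08 0 0 0 -0.4; 2.3 -4.24 -0.08 0 0 0 -0.4; 2.3 -4.24 -0.08 0 0 0 -0.4; 2.3 -4.24 -0.08 0 0 0 -0.4; 0 0 0 0 0 0 -0.4; 0 0 4 0 0 0 -0.4; 0 0 4 0 0 0 -0.4; 0 0 2.5 0 0 0 -0.4; 0 0 1.8 0 0 0 -0.4; 0 0 0 0 0 0 -0.4")

```text
clock: 4.18
tool_pos: [0.4789, 0.2671, 0.1252]
ee_rot: [[0.985, 0.172, -0.003], [0.172, -0.985, -0.002], [-0.003, 0.001, -1.0]]
force: [0.4, 0.2, 0.8]
opening: 0.0595
grip_force: 0.0
```

```bash
python3 go.py 480.5 270.5 127 10; python3 -c "
from h import *
p,d=grab('scene'); cv2.imwrite('pics/s1.png',cv2.resize(cv2.cvtColor(p,4)[70:220,220:370],None,fx=4,fy=4))"
```

```text
t 4.17 pos [478.9 267.1 125.2] a 9.92 tilt [-0.003  0.001 -1.   ] F [0.4 0.2 0.8] open 0.0595 grip 0.0
turn az -0.001 shift cm [ 0.22 -0.31 -0.18] n 1 per row [ 0.22 -0.31 -0.18]
```

View pics/s1.png

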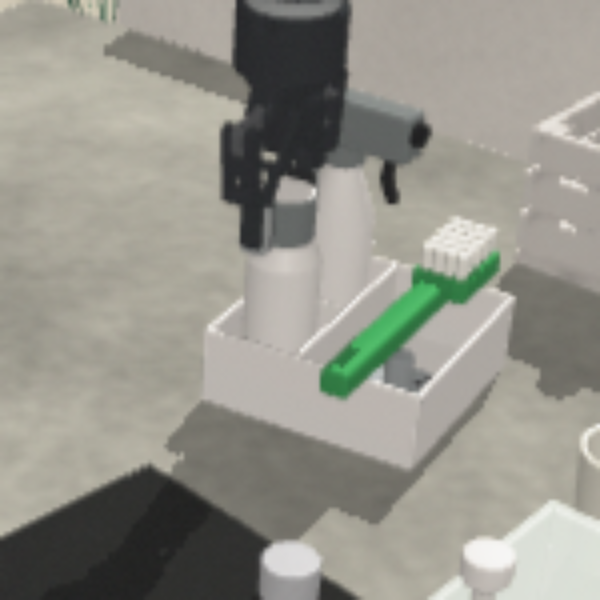

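Emit:
arm_command(rows="0.2 -0.3 -0.5 0 0 0 -0.4; 0 0 0 0 0 0 -0.4; 0 0 0 0 0 0 1; 0 0 0 0 0 0 1; 0 0 0 0 0 0 1; 0 0 0 0 0 0 1; 0 0 0 0 0 0 1; 0 0 0 0 0 0 1")

```text
clock: 5.22
tool_pos: [0.4818, 0.272, 0.1321]
ee_rot: [[0.985, 0.173, 0.001], [0.173, -0.985, 0.001], [0.001, -0.0, -1.0]]
force: [-0.2, 0.7, 5.3]
opening: 0.0393
grip_force: 40.7
```

```bash
python3 go.py 480.5 270.5 260 10  590 -73 260 10 590 -73 132 10
```

```text
t 5.22 pos [481.8 272.  132.1] a 9.96 tilt [ 0.001 -0.    -1.   ] F [-0.2  0.7  5.3] open 0.0393 grip 40.7
turn az -0.001 shift cm [ -0.16   0.13 -12.79] n 3 per row [-0.05  0.04 -4.26]
turn az 0.000 shift cm [ 4.82 35.73 -0.  ] n 7 per row [ 0.69  5.1  -0.  ]
turn az 0.000 shift cm [ 0.   0.  12.8] n 3 per row [0.   0.   4.27]
```

Emit:
arm_command(rows="0 0 -2 0 0 0 1; 0 0 -4 0 0 0 1; 0 0 -4 0 0 0 1; 0 0 -3 0 0 0 1; 0.4 2.7 0 0 0 0 1; 0.7 5 0 0 0 0 1; 0.8 5.5 0 0 0 0 1; 0.8 5.5 0 0 0 0 1; 0.8 5.5 0 0 0 0 1; 0.7 5 0 0 0 0 1; 0.4 4 0 0 0 0 1; 0.2 2.5 0 0 0 0 1")

```text
clock: 6.72
tool_pos: [0.5902, -0.0736, 0.2598]
ee_rot: [[0.985, 0.171, -0.003], [0.171, -0.985, -0.0], [-0.003, -0.0, -1.0]]
force: [0.8, 1.1, -3.2]
opening: 0.0389
grip_force: 41.3
```

```bash
python3 go.py 590 -73 260 10 590 -73 132.5 10
```

```text
t 6.72 pos [590.2 -73.6 259.8] a 9.86 tilt [-0.003 -0.    -1.   ] F [ 0.8  1.1 -3.2] open 0.0389 grip 41.3
turn az -0.002 shift cm [-0.01 -0.06 -0.02] n 1 per row [-0.01 -0.06 -0.02]
turn az 0.000 shift cm [ 0.    0.   12.75] n 3 per row [0.   0.   4.25]
```

Emit:
arm_command(rows="0 0 4 0 0 0 1; 0 0 4 0 0 0 1; 0 0 2.5 0 0 0 1; 0 0 1.2 0 0 0 1; 0 0 0.5 0 0 0 1; 0 0 0.3 0 0 0 1; 0 0 0.1 0 0 0 1; 0 0 0 0 0 0 1")

```text
clock: 7.72
tool_pos: [0.5908, -0.0715, 0.1359]
ee_rot: [[0.985, 0.173, 0.001], [0.173, -0.985, -0.0], [0.001, 0.0, -1.0]]
force: [0.2, -0.3, -3.3]
opening: 0.0394
grip_force: 41.3
```

Emit:
arm_command(rows="0 0 0.15 0 0 0 1; 0 0 0.15 0 0 0 1; 0 0 0 0 0 0 1")

```text
clock: 8.1
tool_pos: [0.5904, -0.0715, 0.1322]
ee_rot: [[0.985, 0.173, -0.0], [0.173, -0.985, -0.0], [-0.0, 0.0, -1.0]]
force: [0.1, -0.0, -2.9]
opening: 0.039
grip_force: 41.3
```

```bash
python3 go.py
```

```text
t 8.10 pos [590.4 -71.5 132.2] a 9.96 tilt [-0.  0. -1.] F [ 0.1 -0.  -2.9] open 0.0390 grip 41.3
```

Emit:
arm_command(rows="0 0 0.1 0 0 0 1; 0 0 0.1 0 0 0 1; 0 0 0 0 0 0 1")

```text
clock: 8.48
tool_pos: [0.591, -0.0715, 0.1321]
ee_rot: [[0.985, 0.173, 0.002], [0.173, -0.985, -0.0], [0.002, 0.0, -1.0]]
force: [-1.5, 1.4, 6.3]
opening: 0.0393
grip_force: 42.2
```

Emit:
arm_command(rows="0 0 0 0 0 0 -0.4; 0 0 0 0 0 0 -0.4; 0 0 0 0 0 0 -0.4; 0 0 0 0 0 0 -0.4; 0 0 -2 0 0 0 -0.4; 0 0 -4.5 0 0 0 -0.4; 0 0 -5 0 0 0 -0.4; 0 0 -2 0 0 0 -0.4; 0 0 0 0 0 0.12 -0.4")

```text
clock: 9.6
tool_pos: [0.5915, -0.0717, 0.2678]
ee_rot: [[0.999, 0.05, 0.005], [0.05, -0.999, -0.001], [0.005, 0.001, -1.0]]
force: [0.6, -0.5, -0.7]
opening: 0.0597
grip_force: 0.0
```

```bash
python3 go.py 473 355.5 265 3 473 355.5 168 3; python3 -c "
from h import *
p,d=grab('scene'); cv2.imwrite('pics/s2.png',cv2.resize(cv2.cvtColor(p,4)[70:270,180:380],None,fx=3,fy=3))"
```

```text
t 9.60 pos [591.5 -71.7 267.8] a 2.89 tilt [ 0.005  0.001 -1.   ] F [ 0.6 -0.5 -0.7] open 0.0597 grip 0.0
turn az -0.002 shift cm [ -9.6  -43.28   0.28] n 8 per row [-1.2  -5.41  0.03]
turn az 0.000 shift cm [0.  0.  9.7] n 2 per row [0.   0.   4.85]
```

View pics/s2.png

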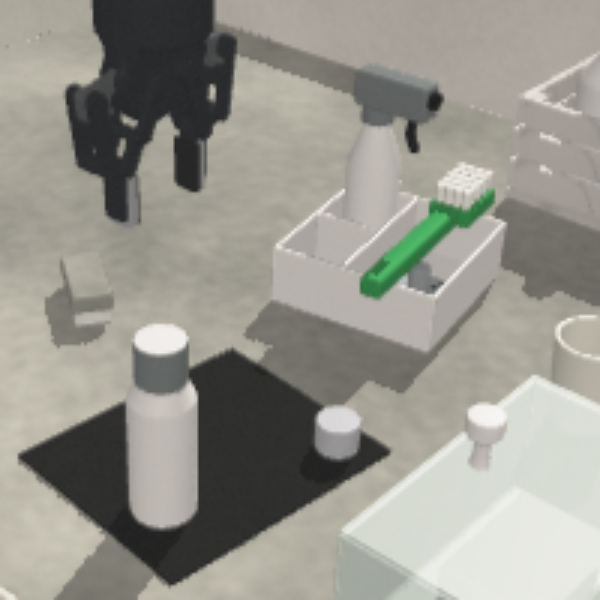

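The round bottle stands upright on the mat (about row 430, column 162 in the crop), and the spray bottle and brush haven't moved. Next is the spray bottle.

Emit:
arm_command(rows="-1.2 -5.4 0 0 0 0 -0.4; -1.2 -5.4 0 0 0 0 -0.4; -1.2 -5.4 0 0 0 0 -0.4; -1.2 -5.4 0 0 0 0 -0.4; -1.2 -5.4 0 0 0 0 -0.4; -1.2 -5.4 0 0 0 0 -0.4; -1.2 -5.4 0 0 0 0 -0.4; -1.2 -5.4 0 0 0 0 -0.4; 0 0 0 0 0 0 -0.4; 0 0 0 0 0 0 -0.4")

```text
clock: 10.9
tool_pos: [0.4713, 0.3543, 0.2647]
ee_rot: [[0.998, 0.055, -0.001], [0.055, -0.998, -0.001], [-0.001, 0.001, -1.0]]
force: [-0.1, -0.6, 0.1]
opening: 0.0596
grip_force: 0.0
```

```bash
python3 go.py 473 355.5 168 3
```

```text
t 10.90 pos [471.3 354.3 264.7] a 3.16 tilt [-0.001  0.001 -1.   ] F [-0.1 -0.6  0.1] open 0.0596 grip 0.0
turn az 0.003 shift cm [ 0.18 -0.11  9.67] n 2 per row [ 0.09 -0.05  4.84]
```

Emit:
arm_command(rows="0.1 -0.1 4 0 0 0 -0.4; 0.1 0 4 0 0 0 -0.4; 0 0 1.5 0 0 0 -0.4; 0 0 0 0 0 0 -0.4; 0 0 0 0 0 0 1; 0 0 0 0 0 0 1; 0 0 0 0 0 0 1; 0 0 0 0 0 0 1; 0 0 0 0 0 0 1; 0 0 0 0 0 0 1; 0 0 0 0 0 0 1")

```text
clock: 12.28
tool_pos: [0.4742, 0.3566, 0.172]
ee_rot: [[0.999, 0.054, 0.003], [0.054, -0.999, 0.002], [0.003, -0.002, -1.0]]
force: [0.1, 1.3, 5.5]
opening: 0.0254
grip_force: 40.5
```

```bash
python3 go.py 473 355.5 295 3 604 7 295 3 604 7 171 3
```

```text
t 12.28 pos [474.2 356.6 172. ] a 3.10 tilt [ 0.003 -0.002 -1.   ] F [0.1 1.3 5.5] open 0.0254 grip 40.5
turn az 0.002 shift cm [ -0.13   0.1  -12.3 ] n 3 per row [-0.04  0.03 -4.1 ]
turn az 0.000 shift cm [11.26 35.49 -0.  ] n 7 per row [ 1.61  5.07 -0.  ]
turn az 0.000 shift cm [ 0.   0.  12.4] n 3 per row [0.   0.   4.13]
```

Emit:
arm_command(rows="0 0 -2 0 0 0 1; 0 0 -4 0 0 0 1; 0 0 -4 0 0 0 1; 0 0 -3 0 0 0 1; 0.7 2.5 0 0 0 0 1; 1.6 5 0 0 0 0 1; 1.7 5.5 0 0 0 0 1; 1.7 5.5 0 0 0 0 1; 1.7 5.5 0 0 0 0 1; 1.6 5 0 0 0 0 1; 1.4 4 0 0 0 0 1; 0.8 2.5 0 0 0 0 1")

```text
clock: 13.78
tool_pos: [0.6044, 0.0052, 0.2995]
ee_rot: [[0.999, 0.052, -0.002], [0.052, -0.999, -0.0], [-0.002, 0.0, -1.0]]
force: [0.3, 0.6, -1.6]
opening: 0.0254
grip_force: 40.1
```

Emit:
arm_command(rows="0 0 4 0 0 0 1; 0 0 4 0 0 0 1; 0 0 2.5 0 0 0 1; 0 0 1.2 0 0 0 1; 0 0 0.5 0 0 0 1; 0 0 0.3 0 0 0 1; 0 0 0.2 0 0 0 1; 0 0 0 0 0 0 1")

```text
clock: 14.78
tool_pos: [0.6045, 0.0074, 0.1738]
ee_rot: [[0.999, 0.054, 0.001], [0.054, -0.999, -0.0], [0.001, 0.0, -1.0]]
force: [0.4, 0.5, -1.8]
opening: 0.0254
grip_force: 40.0
```

```bash
python3 go.py 604 7 171 3
```

```text
t 14.78 pos [604.5   7.4 173.8] a 3.09 tilt [ 0.001  0.    -1.   ] F [ 0.4  0.5 -1.8] open 0.0254 grip 40.0
turn az 0.001 shift cm [-0.05  0.03  0.28] n 1 per row [-0.05  0.03  0.28]
```

Emit:
arm_command(rows="0 0 0.1 0 0 0 1; 0 0 0.1 0 0 0 1; 0 0 0 0 0 0 1")

```text
clock: 15.15
tool_pos: [0.6046, 0.0074, 0.172]
ee_rot: [[0.999, 0.054, 0.001], [0.054, -0.999, -0.0], [0.001, 0.0, -1.0]]
force: [0.2, 0.4, 2.4]
opening: 0.0255
grip_force: 40.4
```

Emit:
arm_command(rows="0 0 0 0 0 0 -0.4; 0 0 0 0 0 0 -0.4; 0 0 0 0 0 0 -0.4; 0 0 0 0 0 0 -0.4; 0 0 -2 0 0 0 -0.4; 0 0 -4 0 0 0 -0.2; 0 0 -4 0 0 -0.1 0.05; 0 0 0 0 0 -0.185 0.05; 0 0 0 0 0 -0.185 0.05; 0 0 0 0 0 -0.185 0.05; 0 0 0 0 0 -0.185 0.05; 0 0 0 0 0 -0.185 0.05")

```text
clock: 16.65
tool_pos: [0.6042, 0.0073, 0.2712]
ee_rot: [[0.467, 0.884, -0.0], [0.884, -0.467, -0.0], [-0.0, -0.0, -1.0]]
force: [0.2, 0.8, 0.5]
opening: 0.0403
grip_force: 0.0
```

Emit:
arm_command(rows="0 0 0 0 0 -0.185 0.05; 0 0 0 0 0 -0.185 0.05; 0 0 0 0 0 -0.185 0.05; 0 0 0 0 0 -0.1 0.05")

```text
clock: 17.15
tool_pos: [0.6042, 0.0073, 0.2712]
ee_rot: [[-0.166, 0.986, -0.0], [0.986, 0.166, -0.0], [-0.0, -0.0, -1.0]]
force: [-0.2, -0.2, -1.4]
opening: 0.0405
grip_force: 0.0
```

```bash
python3 go.py 554 322 160 99.2 554 322 54 99.2; python3 -c "
from m import *
T,tc=cloud('top')
m=(T[:,0]>.50)&(T[:,0]<.62)&(T[:,1]>.2)&(T[:,1]<.45)&(T[:,2]>.0725)&(T[:,2]<.12)
P=T[m]
for a in np.arange(.21,.44,.02):
    q=P[(P[:,1]>a)&(P[:,1]<a+.02)]
    if len(q): print(round(a+.01,2),len(q),np.percentile(q[:,0],[2,50,98]).round(4),q[:,2].max().round(3))
p,d=grab('scene'); cv2.imwrite('pics/s3.png',cv2.resize(cv2.cvtColor(p,4)[70:270,180:380],None,fx=3,fy=3))"
```

```text
t 17.15 pos [604.2   7.3 271.2] a 99.56 tilt [-0. -0. -1.] F [-0.2 -0.2 -1.4] open 0.0405 grip 0.0
turn az 0.006 shift cm [31.86  0.07 11.12] n 6 per row [5.31 0.01 1.85]
turn az 0.000 shift cm [ 0.   0.  10.6] n 2 per row [0.  0.  5.3]
0.22 56 [0.5585 0.5692 0.579 ] 0.084
0.24 58 [0.5564 0.5668 0.5783] 0.086
0.26 56 [0.553  0.5632 0.5738] 0.086
0.28 58 [0.5489 0.5595 0.5707] 0.084
0.3 56 [0.5458 0.5563 0.5674] 0.084
0.32 57 [0.5428 0.5531 0.5655] 0.086
0.34 58 [0.5402 0.5504 0.5626] 0.085
0.36 59 [0.5351 0.5478 0.5595] 0.086
0.38 131 [0.523  0.5397 0.5639] 0.104
0.4 119 [0.5184 0.539  0.5594] 0.103
0.42 126 [0.5155 0.5323 0.5552] 0.103
0.44 14 [0.5182 0.5428 0.5567] 0.101
```

View pics/s3.png

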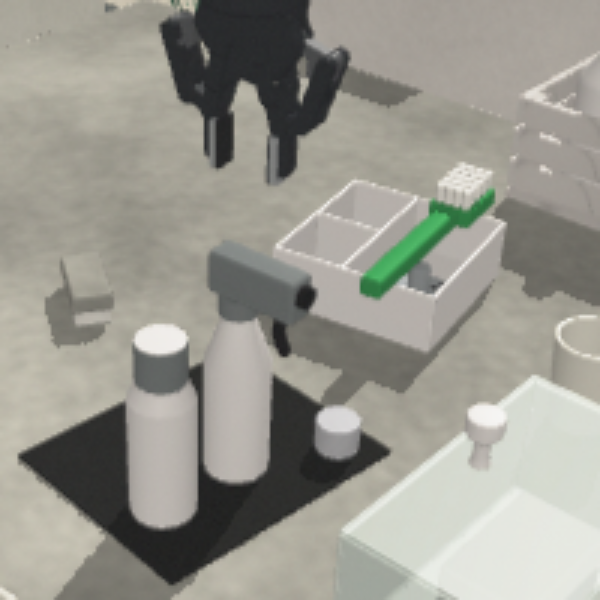

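Both bottles stand upright on the mat and the brush hasn't moved (handle at about row 245, column 415). Now the brush.

Emit:
arm_command(rows="5.3 0 0 0 0 0.006 0.05; 5.3 0 2 0 0 0 0.05; 5.3 0 2.3 0 0 0 0.05; 5.3 0 2.3 0 0 0 0.05; 5.3 0 2.3 0 0 0 0.05; 5.3 0 2.2 0 0 0 0.05; 0 0 0 0 0 0 0.05; 0 0 0 0 0 0 0.05")

```text
clock: 18.25
tool_pos: [0.5544, 0.3212, 0.1604]
ee_rot: [[-0.156, 0.988, 0.0], [0.988, 0.156, -0.001], [-0.001, 0.0, -1.0]]
force: [0.3, -0.6, 0.6]
opening: 0.0405
grip_force: 0.0
```

```bash
python3 go.py 553.5 322 56 99.2
```

```text
t 18.25 pos [554.4 321.2 160.4] a 98.97 tilt [-0.001  0.    -1.   ] F [ 0.3 -0.6  0.6] open 0.0405 grip 0.0
turn az -0.004 shift cm [ 0.1  -0.07 10.44] n 2 per row [ 0.05 -0.04  5.22]
```

Emit:
arm_command(rows="0.1 -0.1 4.5 0 0 0 0.05; 0 0 4 0 0 0 0.05; 0 0 1.9 0 0 0 0.05; 0 0 0 0 0 0 0.05; 0 0 0 0 0 0 1; 0 0 0 0 0 0 1; 0 0 0 0 0 0 1; 0 0 0 0 0 0 1; 0 0 0 0 0 0 1; 0 0 0 0 0 0 1", newtons=40)

```text
clock: 19.5
tool_pos: [0.5545, 0.3222, 0.0582]
ee_rot: [[-0.156, 0.988, 0.004], [0.988, 0.156, 0.001], [0.0, 0.004, -1.0]]
force: [2.5, -2.4, 6.4]
opening: 0.0213
grip_force: 41.1
```

```bash
python3 go.py 553.5 322 160 99.2 503 5 160 83.9 503 5 2 83.9
```

```text
t 19.50 pos [554.5 322.2  58.2] a 99.00 tilt [ 0.     0.004 -1.   ] F [ 2.5 -2.4  6.4] open 0.0213 grip 41.1
turn az -0.004 shift cm [ -0.    -0.1  -10.18] n 2 per row [-0.   -0.05 -5.09]
turn az 0.267 shift cm [-32.06  -1.65  -0.  ] n 6 per row [-5.34 -0.28 -0.  ]
turn az 0.000 shift cm [ 0.   0.  15.8] n 3 per row [0.   0.   5.27]
```

The fingertips reach about 2 mm below the brush's underside, so they would hit the mat. I'll regrip about 5 mm higher.

Emit:
arm_command(rows="0 0 0 0 0 0 0.3; 0 0 0 0 0 0 0.3; 0 0 -0.5 0 0 0 0.3; 0 0 0 0 0 0 0.3; 0 0 0 0 0 0 1; 0 0 0 0 0 0 1; 0 0 0 0 0 0 1; 0 0 0 0 0 0 1; 0 0 0 0 0 0 1")

```text
clock: 20.62
tool_pos: [0.5534, 0.3224, 0.0617]
ee_rot: [[-0.156, 0.988, 0.001], [0.988, 0.156, 0.0], [0.0, 0.001, -1.0]]
force: [0.2, -0.1, 4.6]
opening: 0.0212
grip_force: 40.5
```

Emit:
arm_command(rows="0 0 -1 0 0 0 1; 0 0 -2 0 0 0 1; 0 0 -3.5 0 0 0 1; 0 0 -3 0 0 0 1; 0 0 0 0 0 0.09 1; 0 0 0 0 0 0.09 1; 0 0 0 0 0 0.087 1")

```text
clock: 21.5
tool_pos: [0.5524, 0.3217, 0.1559]
ee_rot: [[0.113, 0.994, -0.002], [0.994, -0.113, -0.001], [-0.001, -0.002, -1.0]]
force: [-0.3, 0.8, 0.1]
opening: 0.021
grip_force: 39.8
```

```bash
python3 go.py 503 5 160 83.9 503 5 7 83.9
```

```text
t 21.50 pos [552.4 321.7 155.9] a 83.53 tilt [-0.001 -0.002 -1.   ] F [-0.3  0.8  0.1] open 0.0210 grip 39.8
turn az -0.006 shift cm [-32.02  -1.55  -0.41] n 6 per row [-5.34 -0.26 -0.07]
turn az 0.000 shift cm [ 0.   0.  15.3] n 3 per row [0.  0.  5.1]
```

Emit:
arm_command(rows="-2.7 -0.5 0 0 0 -0.005 1; -5.3 -0.5 0 0 0 0 1; -5.8 -0.55 0 0 0 0 1; -5.8 0 0 0 0 0 1; -5.8 0 0 0 0 0 1; -4.2 0 0 0 0 0 1; -2.4 0 0 0 0 0 1; 0 0 4 0 0 0 1; 0 0 4 0 0 0 1; 0 0 3 0 0 0 1; 0 0 2 0 0 0 1; 0 0 0 0 0 0 1")

```text
clock: 23.0
tool_pos: [0.5023, 0.0055, 0.0249]
ee_rot: [[0.105, 0.994, -0.005], [0.994, -0.105, -0.0], [-0.001, -0.005, -1.0]]
force: [-0.5, 0.4, -1.0]
opening: 0.0212
grip_force: 39.8
```

```bash
python3 go.py 503 5 6 83.9; python3 -c "
from h import *
p,d=grab('scene'); cv2.imwrite('pics/s4.png',cv2.resize(cv2.cvtColor(p,4)[70:270,180:380],None,fx=3,fy=3))"
```

```text
t 23.00 pos [502.3   5.5  24.9] a 83.98 tilt [-0.001 -0.005 -1.   ] F [-0.5  0.4 -1. ] open 0.0212 grip 39.8
turn az 0.001 shift cm [-0.05  0.08  1.89] n 1 per row [-0.05  0.08  1.89]
```

View pics/s4.png

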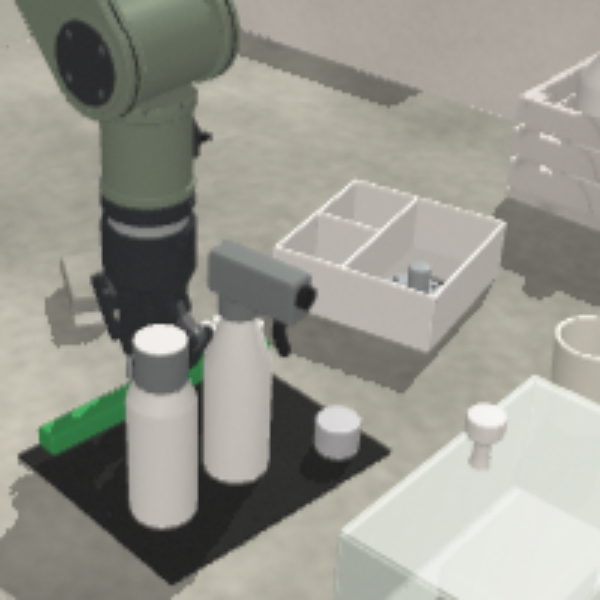

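The brush is level over the front of the mat, clear of both bottles. The cover shows in the back bay at about (row 275, column 418).

Emit:
arm_command(rows="0 0 1.2 0 0 0 1; 0 0 0.3 0 0 0 1; 0 0 0.2 0 0 0 1; 0 0 0 0 0 0 1")

```text
clock: 23.55
tool_pos: [0.5041, 0.0056, 0.0094]
ee_rot: [[0.105, 0.994, 0.0], [0.994, -0.105, -0.0], [-0.0, 0.0, -1.0]]
force: [0.1, 0.1, -0.7]
opening: 0.0212
grip_force: 39.8
```

Emit:
arm_command(rows="0 0 0.15 0 0 0 1; 0 0 0.15 0 0 0 1; 0 0 0 0 0 0 1")

```text
clock: 23.92
tool_pos: [0.504, 0.0056, 0.0062]
ee_rot: [[0.105, 0.994, -0.0], [0.994, -0.105, -0.0], [-0.0, -0.0, -1.0]]
force: [-1.0, -0.6, -2.6]
opening: 0.0213
grip_force: 39.8
```

Emit:
arm_command(rows="0 0 0.1 0 0 0 1; 0 0 0 0 0 0 1")

```text
clock: 24.18
tool_pos: [0.5041, 0.0056, 0.0056]
ee_rot: [[0.105, 0.994, 0.0], [0.994, -0.105, -0.0], [-0.0, 0.0, -1.0]]
force: [-1.2, -0.5, 3.1]
opening: 0.0212
grip_force: 40.4
```

Emit:
arm_command(rows="0 0 0 0 0 0 0.3; 0 0 0 0 0 0 0.3; 0 0 0 0 0 0 0.3; 0 0 -2 0 0 0 0.3; 0 0 -5 0 0 0 0.1; 0 0 -5 0 0 0 0; 0 0 -5 0 0 0 0; -5 0 0 0 0 0 0; 0 0 0 0 0 0.18 0; 0 0 0 0 0 0.18 0; 0 0 0 0 0 0.18 0; 0 0 0 0 0 0.18 0")

```text
clock: 25.68
tool_pos: [0.4988, -0.0442, 0.1752]
ee_rot: [[0.739, 0.674, 0.0], [0.674, -0.739, -0.0], [0.0, 0.0, -1.0]]
force: [1.0, 1.2, 0.4]
opening: 0.0428
grip_force: 0.0
```

```bash
python3 go.py; python3 - <<'E'
from m import *
T,tc=cloud('top'); S,sc=cloud('scene')
def sel(W,x0,x1,y0,y1,z0,z1): 
    return W[(W[:,0]>x0)&(W[:,0]<x1)&(W[:,1]>y0)&(W[:,1]<y1)&(W[:,2]>z0)&(W[:,2]<z1)]
for W in (T,S):
    P=sel(W,.50,.60,.24,.40,.034,.046); print('knob',len(P),cv2.minEnclosingCircle((P[:,:2]*1000).astype(np.float32)),np.median(P,0))
    P=sel(W,.40,.62,-.15,.15,.012,.05)
    P=P[P[:,0]<.555]; print('brush',len(P),cv2.minAreaRect((P[:,:2]*1000).astype(np.float32)),P[:,2].max())
p,d=grab('top'); r=models.trace('drain_cover','top'); 
for q in r[:2]: print(q['p'],q['box'],world('top',d,*[np.array([int((q['box'][1]+q['box'][3])/2)]),np.array([int((q['box'][0]+q['box'][2])/2)])]))
k=eyes.get_calibration('top')
cv2.imwrite('pics/t5.png',cv2.resize(cv2.cvtColor(p,4)[140:245,95:345],None,fx=3.2,fy=3.2))
E
```

```text
t 25.68 pos [498.8 -44.2 175.2] a 42.38 tilt [ 0.  0. -1.] F [1.  1.2 0.4] open 0.0428 grip 0.0
knob 118 ((549.5087890625, 323.34600830078125), 89.78150939941406) [0.5553 0.3181 0.0392]
brush 607 ((502.20050048828125, 7.251380920410156), (229.97921752929688, 45.17013931274414), 83.39656066894531) 0.04690775720849915
knob 175 ((549.8831787109375, 321.9988708496094), 88.11531066894531) [0.5578 0.2961 0.0402]
brush 347 ((501.12078857421875, -11.144256591796875), (190.63565063476562, 31.033607482910156), 87.30399322509766) 0.044523962372826256
0.68 [147.9, 179.9, 173.0, 205.1] [[0.5539 0.3079 0.017 ]]
0.32 [230.3, 153.7, 246.4, 164.8] [[0.6477 0.0778 0.0313]]
```

View pics/t5.png

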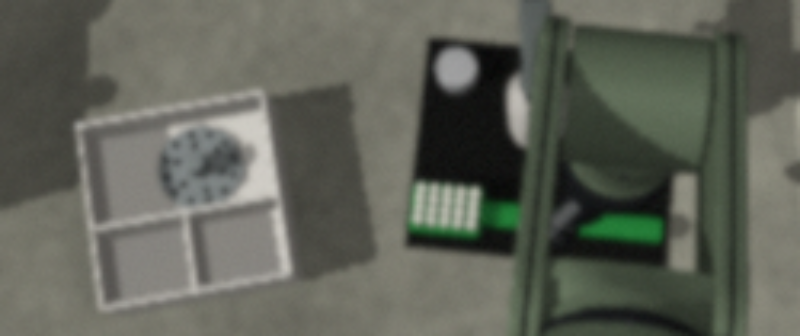

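```bash
python3 - <<'E'
from m import *
k=eyes.get_calibration('top');R=np.array(k['R']);t=np.array(k['t']);C=-R.T@t
d=R.T@np.array([(160.45-k['cx'])/k['fx'],(192.5-k['cy'])/k['fy'],1]);print('disc',C+d*(.008-C[2])/d[2])
for c in('top','scene'):
    W,_=cloud(c)
    m=(np.hypot(W[:,0]-.553,W[:,1]-.312)<.033)&(W[:,2]>.034)&(W[:,2]<.046);P=W[m];print('knob',len(P),cv2.minEnclosingCircle((P[:,:2]*1000).astype(np.float32)),P.mean(0))
    m=(np.hypot(W[:,0]-.553,W[:,1]-.312)<.033)&(W[:,2]>.018)&(W[:,2]<.046);P=W[m];print('knob',len(P),P.mean(0),P.min(0),P.max(0))
E
python3 go.py
```

```text
disc [0.5541 0.3086 0.008 ]
knob 43 ((554.929443359375, 317.1241149902344), 10.879565238952637) [0.5549 0.3172 0.0393]
knob 55 [0.5541 0.3161 0.0363] [0.5441 0.3064 0.0188] [0.5651 0.3262 0.0444]
knob 37 ((557.0948486328125, 319.75616455078125), 11.735037803649902) [0.5576 0.3176 0.0391]
knob 69 [0.5583 0.3158 0.0332] [0.5461 0.3083 0.0185] [0.5677 0.3308 0.0436]
t 25.98 pos [498.8 -44.1 175.3] a 42.85 tilt [-0.  0. -1.] F [-0.  -0.3  1. ] open 0.0429 grip 0.0
```

```bash
python3 go.py 555.5 317 110 10 555.5 317 14 10
```

```text
t 25.98 pos [498.8 -44.1 175.3] a 42.85 tilt [-0.  0. -1.] F [-0.  -0.3  1. ] open 0.0429 grip 0.0
turn az 0.573 shift cm [ 11.86 -34.57   6.53] n 7 per row [ 1.69 -4.94  0.93]
turn az 0.000 shift cm [0.  0.  9.6] n 2 per row [0.  0.  4.8]
```

Emit:
arm_command(rows="0 0 -1 0 0 0.143 0; 0 0 0 0 0 0.143 0; 0 0 0 0 0 0.143 0; 0 0 0 0 0 0.143 0; 1.7 -5 0 0 0 0 0; 1.7 -5 0 0 0 0 0; 1.7 -5 0.5 0 0 0 0; 1.7 -5 1.5 0 0 0 0; 1.7 -5 1.5 0 0 0 0; 1.7 -5 1.5 0 0 0 0; 1.7 -4.6 1.5 0 0 0 0")

```text
clock: 27.35
tool_pos: [0.5563, 0.3192, 0.1197]
ee_rot: [[0.985, 0.175, 0.0], [0.175, -0.985, -0.0], [0.0, 0.0, -1.0]]
force: [1.3, -0.6, -0.1]
opening: 0.0427
grip_force: 0.0
```

```bash
python3 go.py 555.5 317 40 10 555.5 317 14 10
```

```text
t 27.35 pos [556.3 319.2 119.7] a 10.08 tilt [ 0.  0. -1.] F [ 1.3 -0.6 -0.1] open 0.0427 grip 0.0
turn az 0.001 shift cm [-0.11  0.21  7.97] n 2 per row [-0.06  0.1   3.98]
turn az 0.000 shift cm [0.  0.  2.6] n 1 per row [0.  0.  2.6]
```

Emit:
arm_command(rows="-0.1 0.2 4 0 0 0 0; 0 0 4 0 0 0 0; 0 0 2 0 0 0 0; 0 0 0.4 0 0 0 0; 0 0 0 0 0 0 0; 0 0 0 0 0 0 1; 0 0 0 0 0 0 1; 0 0 0 0 0 0 1; 0 0 0 0 0 0 1; 0 0 0 0 0 0 1; 0 0 0 0 0 0 1", newtons=60)

```text
clock: 28.72
tool_pos: [0.5566, 0.316, 0.0181]
ee_rot: [[0.985, 0.173, 0.003], [0.173, -0.985, 0.002], [0.003, -0.001, -1.0]]
force: [-0.9, 1.2, 6.5]
opening: 0.02
grip_force: 58.9
```

```bash
python3 go.py 555.5 317 150 10 420 0 150 10 516.5 -331 150 10 516.5 -331 31 10
```

```text
t 28.73 pos [556.6 316.   18.1] a 9.95 tilt [ 0.003 -0.001 -1.   ] F [-0.9  1.2  6.5] open 0.0200 grip 58.9
turn az -0.001 shift cm [ -0.09  -0.12 -13.19] n 3 per row [-0.03 -0.04 -4.4 ]
turn az 0.000 shift cm [-18.85  28.87  -0.  ] n 6 per row [-3.14  4.81 -0.  ]
turn az 0.000 shift cm [ 3.76 34.27 -0.  ] n 6 per row [ 0.63  5.71 -0.  ]
turn az 0.000 shift cm [ 0.   0.  11.9] n 2 per row [0.   0.   5.95]
```

Emit:
arm_command(rows="0 0 -1 0 0 0 1; 0 0 -3 0 0 0 1; 0 0 -4.5 0 0 0 1; 0 0 -4.5 0 0 0 1; -1.7 2.5 0 0 0 0 1; -3.1 4.8 0 0 0 0 1; -3.2 4.9 0 0 0 0 1; -3.2 4.9 0 0 0 0 1; -3.2 4.9 0 0 0 0 1; -3 4.8 0 0 0 0 1; -1.4 3.5 0 0 0 0 1")

```text
clock: 30.1
tool_pos: [0.4205, -0.0177, 0.1465]
ee_rot: [[0.985, 0.172, -0.001], [0.172, -0.985, -0.001], [-0.001, 0.0, -1.0]]
force: [1.3, -0.2, -1.0]
opening: 0.0203
grip_force: 59.0
```

```bash
python3 go.py 516.5 -331 150 10 516.5 -331 34 10
```

```text
t 30.10 pos [420.5 -17.7 146.5] a 9.91 tilt [-0.001  0.    -1.   ] F [ 1.3 -0.2 -1. ] open 0.0203 grip 59.0
turn az -0.002 shift cm [ 4.01 32.52 -0.35] n 6 per row [ 0.67  5.42 -0.06]
turn az 0.000 shift cm [ 0.   0.  11.6] n 2 per row [0.  0.  5.8]
```

Emit:
arm_command(rows="0.6 4.5 0 0 0 0 1; 0.7 5.6 0 0 0 0 1; 0.7 5.6 0 0 0 0 1; 0.7 5.6 0 0 0 0 1; 0.6 5.2 0 0 0 0 1; 0.5 4 0 0 0 0 1; 0.2 2 0 0 0 0 1; 0 0 0 0 0 0 1; 0 0 4 0 0 0 1; 0 0 0 0 0 0 1")

```text
clock: 31.35
tool_pos: [0.5157, -0.3258, 0.1038]
ee_rot: [[0.985, 0.174, -0.007], [0.174, -0.985, 0.005], [-0.006, -0.006, -1.0]]
force: [-1.4, 0.1, -1.8]
opening: 0.0196
grip_force: 59.0
```

```bash
python3 go.py 516.5 -331 34 10;python3 -c "
from h import *
p,d=grab('scene'); cv2.imwrite('pics/s6.png',cv2.resize(cv2.cvtColor(p,4)[190:340,40:240],None,fx=4,fy=4))"
```

```text
t 31.35 pos [ 515.7 -325.8  103.8] a 10.03 tilt [-0.006 -0.006 -1.   ] F [-1.4  0.1 -1.8] open 0.0196 grip 59.0
turn az 0.001 shift cm [-0.01  0.52  6.98] n 2 per row [-0.01  0.26  3.49]
```

View pics/s6.png

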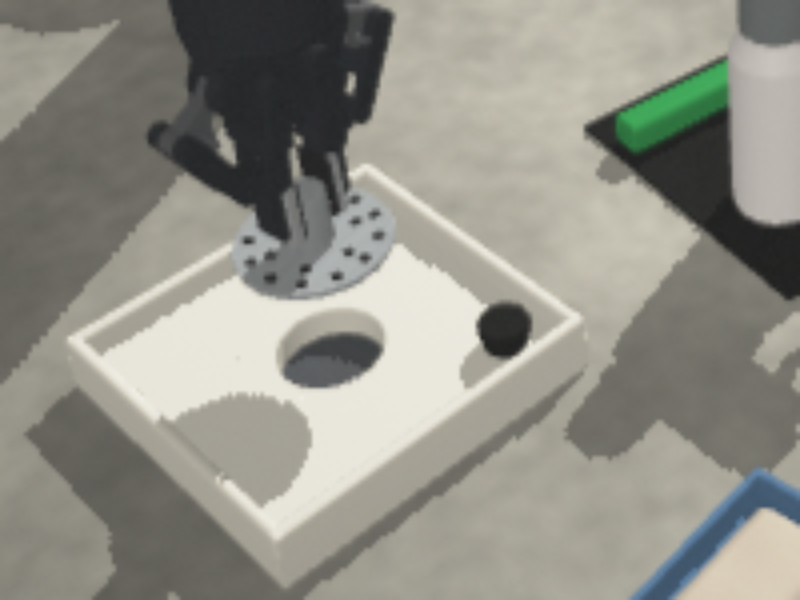

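The cover hangs level over the basin and the plug is well clear. I'll lower it.

Emit:
arm_command(rows="0 0.5 0 0 0 0 1; 0 0 3 0 0 0 1; 0 0 2 0 0 0 1; 0 0 1.2 0 0 0 1; 0 0 0.3 0 0 0 1; 0 0 0.2 0 0 0 1; 0 0 0 0 0 0 1")

```text
clock: 32.28
tool_pos: [0.5196, -0.3342, 0.04]
ee_rot: [[0.985, 0.173, 0.001], [0.173, -0.985, -0.001], [0.001, 0.001, -1.0]]
force: [-0.0, -0.3, -1.3]
opening: 0.0199
grip_force: 59.0
```

Emit:
arm_command(rows="-0.2 -0.3 0.2 0 0 0 1; 0 0 0.2 0 0 0 1; 0 0 0.1 0 0 0 1; 0 0 0 0 0 0 1")

```text
clock: 32.78
tool_pos: [0.5167, -0.3313, 0.0343]
ee_rot: [[0.985, 0.173, -0.0], [0.173, -0.985, -0.0], [-0.0, -0.0, -1.0]]
force: [-0.1, 0.1, -1.7]
opening: 0.0196
grip_force: 59.1
```

Emit:
arm_command(rows="0 0 0.1 0 0 0 1; 0 0 0.1 0 0 0 1; 0 0 0 0 0 0 1")

```text
clock: 33.15
tool_pos: [0.5168, -0.3315, 0.0341]
ee_rot: [[0.985, 0.173, 0.001], [0.173, -0.985, -0.001], [0.001, 0.001, -1.0]]
force: [-4.2, 1.5, 8.6]
opening: 0.0202
grip_force: 60.0
```

Emit:
arm_command(rows="0 0 0 0 0 0 0; 0 0 0 0 0 0 0; 0 0 0 0 0 0 0; 0 0 0 0 0 0 0; 0 0 -2 0 0 0 0; 0 0 -5 0 0 0 0; 0 0 -5 0 0 0 0; -3 -5 -3 0 0 0 0; -3 -5 0 0 0 0 0; -3 -5 0 0 0 0 0", newtons=40)

```text
clock: 34.4
tool_pos: [0.4028, -0.2001, 0.1813]
ee_rot: [[0.985, 0.172, 0.001], [0.172, -0.985, -0.0], [0.001, 0.001, -1.0]]
force: [0.7, 0.1, 0.2]
opening: 0.0429
grip_force: 0.0
```

```bash
python3 go.py 503.5 5 170 84; python3 - <<'E'
from m import *
for c in ('top','scene'):
    p,d=grab(c); rr,cc=np.indices(d.shape).reshape(2,-1); W=world(c,d,rr,cc)
    m=(np.hypot(W[:,0]-.5165,W[:,1]+.331)<.055)&(W[:,2]>.0222)&(W[:,2]<.028);P=W[m];print('disc',len(P),cv2.minEnclosingCircle((P[:,:2]*1000).astype(np.float32)),np.percentile(P[:,2],[5,50,95]))
    m=(np.hypot(W[:,0]-.5165,W[:,1]+.331)<.03)&(W[:,2]>.05)&(W[:,2]<.06);P=W[m];print('knob',len(P),P.mean(0))
p,d=grab('scene'); cv2.imwrite('pics/s7.png',cv2.resize(cv2.cvtColor(p,4)[170:340,50:320],None,fx=2.9,fy=2.9))
E
```

```text
t 34.40 pos [ 402.8 -200.1  181.3] a 9.93 tilt [ 0.001  0.001 -1.   ] F [0.7 0.1 0.2] open 0.0429 grip 0.0
turn az -1.293 shift cm [21.45  7.87  1.13] n 4 per row [5.36 1.97 0.28]
disc 123 ((537.69091796875, -342.4439697265625), 48.25178146362305) [0.0223 0.0239 0.0265]
knob 4 [ 0.5242 -0.3364  0.0563]
disc 737 ((518.58984375, -330.994384765625), 53.990413665771484) [0.0225 0.0243 0.0263]
knob 83 [ 0.5194 -0.3321  0.0554]
```

View pics/s7.png

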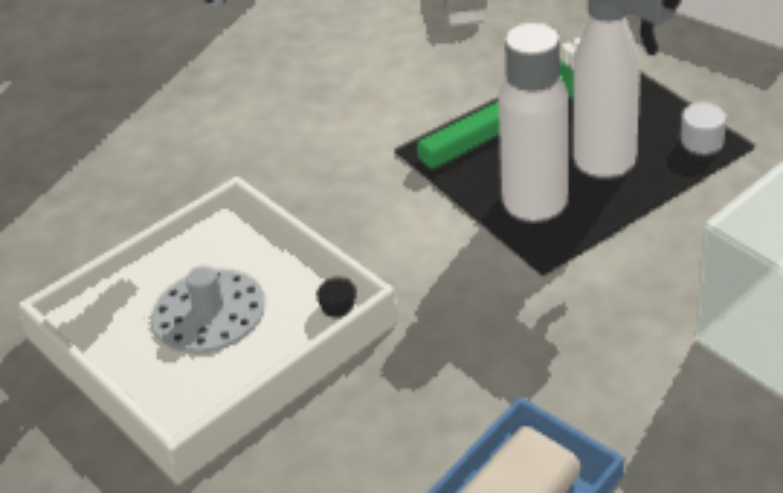

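The cover lies flat and centred with the hole hidden (crop row 310, column 207), and the plug hasn't moved. The brush goes back first.

Emit:
arm_command(rows="0 0 0 0 0 -0.1847 0; 0 0 0 0 0 -0.1847 0; 0 0 0 0 0 -0.1847 0; 0 0 0 0 0 -0.1847 0; 0 0 0 0 0 -0.1847 0.1; 0 0 0 0 0 -0.1847 0.1; 0 0 0 0 0 -0.1847 0.1; 5.4 2 0 0 0 0 0.1; 5.4 2 0 0 0 0 0.1; 5.4 2 0 0 0 0 0.1; 5.2 1.9 0 0 0 0 0.1; 0 0 0 0 0 0 0.1")

```text
clock: 36.05
tool_pos: [0.5076, 0.006, 0.1807]
ee_rot: [[0.099, 0.995, 0.002], [0.995, -0.099, 0.0], [0.001, 0.002, -1.0]]
force: [-0.1, -1.5, 0.5]
opening: 0.0383
grip_force: 0.0
```

```bash
python3 go.py 504 5.6 6.3 84
```

```text
t 36.05 pos [507.6   6.  180.7] a 84.30 tilt [ 0.001  0.002 -1.   ] F [-0.1 -1.5  0.5] open 0.0383 grip 0.0
turn az 0.005 shift cm [-0.07 -0.35 17.44] n 3 per row [-0.02 -0.12  5.81]
```

Emit:
arm_command(rows="-0.1 -0.3 5 0 0 0.004 0.15; 0 0 5 0 0 0 0.2; 0 0 4 0 0 0 0.2; 0 0 2 0 0 0 0.2; 0 0 1 0 0 0 0.2; 0 0 0 0 0 0 0.2")

```text
clock: 36.8
tool_pos: [0.5019, 0.0021, 0.0106]
ee_rot: [[0.109, 0.994, -0.0], [0.994, -0.109, -0.0], [-0.0, -0.0, -1.0]]
force: [-0.1, -0.1, 0.0]
opening: 0.0341
grip_force: 0.0
```

```bash
python3 go.py 504 5.6 6.3 84
```

```text
t 36.80 pos [501.9   2.1  10.6] a 83.76 tilt [-0. -0. -1.] F [-0.1 -0.1  0. ] open 0.0341 grip 0.0
turn az -0.004 shift cm [0.37 0.17 0.43] n 1 per row [0.37 0.17 0.43]
```

Emit:
arm_command(rows="0.35 0.2 0.4 0 0 -0.004 0.2; 0 0 0 0 0 0 0.2; 0 0 0 0 0 0 1; 0 0 0 0 0 0 1; 0 0 0 0 0 0 1; 0 0 0 0 0 0 1; 0 0 0 0 0 0 1")

```text
clock: 37.67
tool_pos: [0.5045, 0.0061, 0.0075]
ee_rot: [[0.104, 0.995, 0.001], [0.995, -0.104, 0.0], [0.0, 0.001, -1.0]]
force: [-0.6, 0.6, 6.2]
opening: 0.0208
grip_force: 40.6
```

```bash
python3 go.py 504 5.6 160 84 553.7 322.3 160 99 553.7 322.3 63 99
```

```text
t 37.67 pos [504.5   6.1   7.5] a 84.04 tilt [ 0.     0.001 -1.   ] F [-0.6  0.6  6.2] open 0.0208 grip 40.6
turn az 0.001 shift cm [ -0.05  -0.05 -15.25] n 3 per row [-0.02 -0.02 -5.08]
turn az -0.262 shift cm [30.5   9.86 -0.  ] n 6 per row [ 5.08  1.64 -0.  ]
turn az 0.000 shift cm [0.  0.  9.7] n 2 per row [0.   0.   4.85]
```

Emit:
arm_command(rows="0 0 -1.5 0 0 0 1; 0 0 -4 0 0 0 1; 0 0 -5 0 0 0 1; 0 0 -4 0 0 0 1; 0 0 -1 0 0 0 1; 2.5 0 0 0 0 0 1; 5 0 0 0 0 0 1; 5.8 0 0 0 0 0 1; 5.8 0.5 0 0 0 0 1; 5.8 0.5 0 0 0 0 1; 4.6 0.6 0 0 0 0 1; 2.4 0 0 0 0 0 1")

```text
clock: 39.17
tool_pos: [0.5525, 0.3234, 0.1601]
ee_rot: [[0.102, 0.995, -0.002], [0.995, -0.102, -0.002], [-0.002, -0.002, -1.0]]
force: [1.0, -0.5, -1.2]
opening: 0.0212
grip_force: 39.7
```

Emit:
arm_command(rows="0 0 0 0 0 -0.09 1; 0 0 0 0 0 -0.09 1; 0 0 3 0 0 -0.082 1; 0 0 0 0 0 0 1; 0 0 0 0 0 0 1")

```text
clock: 39.8
tool_pos: [0.5532, 0.3212, 0.1322]
ee_rot: [[-0.156, 0.988, -0.0], [0.988, 0.156, -0.0], [-0.0, -0.0, -1.0]]
force: [-0.6, 0.9, -0.1]
opening: 0.0209
grip_force: 39.6
```

```bash
python3 go.py 553.7 322.3 63 99
```

```text
t 39.80 pos [553.2 321.2 132.2] a 98.96 tilt [-0. -0. -1.] F [-0.6  0.9 -0.1] open 0.0209 grip 39.6
turn az -0.001 shift cm [0.1  0.07 6.92] n 2 per row [0.05 0.03 3.46]
```

Emit:
arm_command(rows="0.1 0.1 3 0 0 0 1; 0 0 2 0 0 0 1; 0 0 1 0 0 0 1; 0 0 0.4 0 0 0 1; 0 0 0.2 0 0 0 1; 0 0 0 0 0 0 1")

```text
clock: 40.55
tool_pos: [0.5543, 0.3229, 0.0665]
ee_rot: [[-0.157, 0.988, 0.001], [0.988, 0.157, 0.0], [0.0, 0.001, -1.0]]
force: [-0.2, -0.0, -0.7]
opening: 0.021
grip_force: 39.7
```

Emit:
arm_command(rows="0 0 0.15 0 0 0 1; 0 0 0.15 0 0 0 1; 0 0 0 0 0 0 1")

```text
clock: 40.92
tool_pos: [0.5541, 0.3229, 0.0636]
ee_rot: [[-0.157, 0.988, 0.001], [0.988, 0.157, 0.0], [0.0, 0.001, -1.0]]
force: [-0.9, -0.6, 3.3]
opening: 0.021
grip_force: 40.2
```

Emit:
arm_command(rows="0 0 0.1 0 0 0 1; 0 0 0 0 0 0 1")

```text
clock: 41.18
tool_pos: [0.5541, 0.3229, 0.0635]
ee_rot: [[-0.157, 0.988, 0.001], [0.988, 0.157, 0.0], [0.0, 0.001, -1.0]]
force: [-1.6, -1.0, 9.2]
opening: 0.0211
grip_force: 41.0
```

Emit:
arm_command(rows="0 0 -0.05 0 0 0 0.2; 0 0 0 0 0 0 0.2; 0 0 0 0 0 0 0.2; 0 0 -1.5 0 0 0 0.1; 0 0 -4 0 0 0 0; 0 0 -5 0 0 0 -0.4; 0 0 -5 0 0 0 -0.4; 0 0 -5 0 0 0.186 -0.4; 0 0 0 0 0 0.186 -0.4; 0 0 0 0 0 0.186 -0.4; 0 0 0 0 0 0.186 -0.4; 0 0 0 0 0 0.186 -0.4")

```text
clock: 42.68
tool_pos: [0.5539, 0.3228, 0.2685]
ee_rot: [[0.702, 0.712, 0.001], [0.712, -0.702, 0.0], [0.001, 0.0, -1.0]]
force: [-0.2, 0.7, -0.5]
opening: 0.06
grip_force: 0.0
```

Emit:
arm_command(rows="0 0 0 0 0 0.186 -0.4; 0 0 0 0 0 0.186 -0.4; 0 0 0 0 0 0.186 -0.4; 0 0 0 0 0 0.186 -0.4; 0 0 0 0 0 0 -0.4")

```text
clock: 43.3
tool_pos: [0.5539, 0.3228, 0.2684]
ee_rot: [[0.998, 0.057, 0.001], [0.057, -0.998, 0.0], [0.001, -0.0, -1.0]]
force: [-0.6, -0.4, 0.8]
opening: 0.0601
grip_force: 0.0
```

```bash
python3 go.py 604.5 7.4 268 3.1 604.5 7.4 172 3.1; python3 - <<'E'
from m import *
T,tc=cloud('top')
m=(T[:,0]>.50)&(T[:,0]<.62)&(T[:,1]>.2)&(T[:,1]<.45)&(T[:,2]>.0725)&(T[:,2]<.12)
P=T[m]
for a in np.arange(.21,.44,.04):
    q=P[(P[:,1]>a)&(P[:,1]<a+.02)]
    if len(q): print(round(a+.01,2),len(q),np.percentile(q[:,0],[2,50,98]).round(4),q[:,2].max().round(3))
print(P[:,1].min(),P[:,1].max())
m=(T[:,0]>.54)&(T[:,0]<.7)&(abs(T[:,1]-.007)<.04)&(T[:,2]>.195)&(T[:,2]<.212); P=T[m]; print(len(P),len(P) and cv2.minAreaRect((P[:,:2]*1000).astype(np.float32)))
E
```

```text
t 43.30 pos [553.9 322.8 268.4] a 3.26 tilt [ 0.001 -0.    -1.   ] F [-0.6 -0.4  0.8] open 0.0601 grip 0.0
turn az 0.003 shift cm [ 3.34 31.76  0.04] n 6 per row [0.56 5.29 0.01]
turn az 0.000 shift cm [0.  0.  9.6] n 2 per row [0.  0.  4.8]
0.22 58 [0.556  0.5665 0.5788] 0.085
0.26 56 [0.5507 0.5612 0.5725] 0.085
0.3 58 [0.5447 0.5545 0.5652] 0.086
0.34 10 [0.548  0.5569 0.5596] 0.082
0.20922741250426055 0.339050734683271
327 ((616.2741088867188, 6.605154991149902), (87.39701843261719, 25.9820499420166), 3.1834661960601807)
```

Emit:
arm_command(rows="0.5 5 0 0 0 0.003 -0.4; 0.56 5.4 0 0 0 0 -0.4; 0.57 5.5 0 0 0 0 -0.4; 0.57 5.5 0 0 0 0 -0.4; 0.57 5.4 0 0 0 0 -0.4; 0.57 4.96 0 0 0 0 -0.4; 0 0 0 0 0 0 -0.4; 0 0 3 0 0 0 -0.4; 0 0 0 0 0 0 -0.4")

```text
clock: 44.48
tool_pos: [0.6023, 0.0083, 0.2356]
ee_rot: [[0.999, 0.054, -0.005], [0.054, -0.999, 0.0], [-0.005, -0.001, -1.0]]
force: [0.5, 0.2, 0.5]
opening: 0.06
grip_force: 0.0
```

```bash
python3 go.py 604.5 7.4 172 3.1
```

```text
t 44.48 pos [602.3   8.3 235.6] a 3.09 tilt [-0.005 -0.001 -1.   ] F [0.5 0.2 0.5] open 0.0600 grip 0.0
turn az -0.000 shift cm [0.21 0.1  6.36] n 2 per row [0.11 0.05 3.18]
```

Emit:
arm_command(rows="0.1 0.1 4 0 0 0 -0.4; 0 0 2.3 0 0 0 -0.4; 0 0 0 0 0 0 -0.4; 0 0 0 0 0 0 -0.4")

```text
clock: 44.98
tool_pos: [0.6059, 0.0069, 0.1762]
ee_rot: [[0.999, 0.053, 0.003], [0.053, -0.999, -0.0], [0.003, 0.0, -1.0]]
force: [0.3, -0.5, 0.7]
opening: 0.0597
grip_force: 0.0
```

```bash
python3 go.py 604.5 7.4 172 3.1
```

```text
t 44.98 pos [605.9   6.9 176.2] a 3.03 tilt [ 0.003  0.    -1.   ] F [ 0.3 -0.5  0.7] open 0.0597 grip 0.0
turn az -0.001 shift cm [-0.14 -0.05  0.42] n 1 per row [-0.14 -0.05  0.42]
```

Emit:
arm_command(rows="-0.1 0 0.4 0 0 0 -0.4; 0 0 0 0 0 0 -0.4; 0 0 0 0 0 0 1; 0 0 0 0 0 0 1; 0 0 0 0 0 0 1; 0 0 0 0 0 0 1; 0 0 0 0 0 0 1; 0 0 0 0 0 0 1; 0 0 0 0 0 0 1")

```text
clock: 46.1
tool_pos: [0.604, 0.0064, 0.1707]
ee_rot: [[0.999, 0.052, 0.001], [0.052, -0.999, 0.0], [0.001, -0.0, -1.0]]
force: [-0.4, 1.1, 2.5]
opening: 0.0257
grip_force: 40.0
```

```bash
python3 go.py 604.5 7.4 300 3.1 473.8 356.2 300 3.1 473.8 356.2 173 3.1
```

```text
t 46.10 pos [604.    6.4 170.7] a 2.96 tilt [ 0.001 -0.    -1.   ] F [-0.4  1.1  2.5] open 0.0257 grip 40.0
turn az -0.002 shift cm [  0.05  -0.09 -12.93] n 3 per row [ 0.02 -0.03 -4.31]
turn az 0.000 shift cm [-11.16 -35.54  -0.  ] n 7 per row [-1.59 -5.08 -0.  ]
turn az 0.000 shift cm [ 0.   0.  12.7] n 3 per row [0.   0.   4.23]
```

Emit:
arm_command(rows="0 0 -2 0 0 0 1; 0 0 -4 0 0 0 1; 0 0 -4 0 0 0 1; 0 0 -3 0 0 0 1; -0.8 -2.5 0 0 0 0 1; -1.6 -5 0 0 0 0 1; -1.75 -5.6 0 0 0 0 1; -1.75 -5.6 0 0 0 0 1; -1.75 -5.6 0 0 0 0 1; -1.6 -5.2 0 0 0 0 1; -1.2 -3.8 0 0 0 0 1; -0.7 -2.25 0 0 0 0 1")

```text
clock: 47.6
tool_pos: [0.4729, 0.357, 0.2992]
ee_rot: [[0.999, 0.054, -0.002], [0.054, -0.999, -0.002], [-0.002, 0.002, -1.0]]
force: [-0.2, -0.4, -1.0]
opening: 0.0252
grip_force: 39.8
```

Emit:
arm_command(rows="0 0 0 0 0 0 1; 0 0 3 0 0 0 1; 0 0 0 0 0 0 1; 0 0 0 0 0 0 1")

```text
clock: 48.1
tool_pos: [0.4748, 0.355, 0.271]
ee_rot: [[0.999, 0.051, 0.001], [0.051, -0.999, -0.0], [0.001, 0.0, -1.0]]
force: [-0.4, -0.4, -2.4]
opening: 0.0256
grip_force: 40.0
```

```bash
python3 go.py 473.8 356.2 172 3.1
```

```text
t 48.10 pos [474.8 355.  271. ] a 2.91 tilt [ 0.001  0.    -1.   ] F [-0.4 -0.4 -2.4] open 0.0256 grip 40.0
turn az -0.003 shift cm [-0.09 -0.13  9.9 ] n 2 per row [-0.05 -0.06  4.95]
```

Emit:
arm_command(rows="-0.1 -0.1 3 0 0 0 1; 0 0 3 0 0 0 1; 0 0 2 0 0 0 1; 0 0 1 0 0 0 1; 0 0 0.4 0 0 0 1; 0 0 0.2 0 0 0 1; 0 0 0 0 0 0 1")

```text
clock: 48.98
tool_pos: [0.4734, 0.3567, 0.175]
ee_rot: [[0.999, 0.052, 0.001], [0.052, -0.999, 0.001], [0.001, -0.001, -1.0]]
force: [0.8, -0.4, -1.7]
opening: 0.0255
grip_force: 40.0
```

Emit:
arm_command(rows="0 0 0.15 0 0 0 1; 0 0 0.15 0 0 0 1; 0 0 0 0 0 0 1")

```text
clock: 49.35
tool_pos: [0.473, 0.3565, 0.1713]
ee_rot: [[0.999, 0.052, -0.0], [0.052, -0.999, -0.0], [-0.0, 0.0, -1.0]]
force: [-0.4, -0.2, -1.6]
opening: 0.0257
grip_force: 40.0
```

Emit:
arm_command(rows="0 0 0.1 0 0 0 1; 0 0 0.1 0 0 0 1; 0 0 0 0 0 0 1")

```text
clock: 49.72
tool_pos: [0.4734, 0.3567, 0.1706]
ee_rot: [[0.999, 0.052, 0.001], [0.052, -0.999, 0.001], [0.001, -0.001, -1.0]]
force: [-0.2, -0.7, 4.9]
opening: 0.0252
grip_force: 40.9
```

Contact. I'll release, rise, and go for the round bottle.

Emit:
arm_command(rows="0 0 0 0 0 0 -0.4; 0 0 0 0 0 0 -0.4; 0 0 0 0 0 0 -0.4; 0 0 0 0 0 0 -0.4; 0 0 -2 0 0 0 -0.4; 0 0 -4 0 0 0 -0.4; 0 0 -4 0 0 0 -0.4; 0 0 0 0 0 -0.12 -0.4")

```text
clock: 50.72
tool_pos: [0.4745, 0.3576, 0.2733]
ee_rot: [[0.985, 0.174, 0.006], [0.174, -0.985, 0.004], [0.007, -0.003, -1.0]]
force: [-0.3, -0.4, -0.6]
opening: 0.0595
grip_force: 0.0
```

```bash
python3 go.py 591 -71.5 260 10 591 -71.5 132.5 10; python3 - <<'E'
from m import *
for c in ('top','scene'):
    T,tc=cloud(c)
    m=(T[:,0]>.54)&(T[:,0]<.65)&(abs(T[:,1]+.072)<.04)&(T[:,2]>.157)&(T[:,2]<.17); P=T[m]; print(len(P),len(P) and cv2.minEnclosingCircle((P[:,:2]*1000).astype(np.float32)))
E
```

```text
t 50.73 pos [474.5 357.6 273.3] a 10.02 tilt [ 0.007 -0.003 -1.   ] F [-0.3 -0.4 -0.6] open 0.0595 grip 0.0
turn az 0.000 shift cm [ 4.02 44.28  1.33] n 8 per row [0.5  5.53 0.17]
turn az 0.000 shift cm [ 0.    0.   12.75] n 3 per row [0.   0.   4.25]
186 ((589.276123046875, -73.44576263427734), 20.262535095214844)
197 ((591.2330932617188, -71.33439636230469), 21.280393600463867)
```

Emit:
arm_command(rows="0.5 5.5 0 0 0 0 -0.4; 0.5 5.55 0 0 0 0 -0.4; 0.5 5.55 0 0 0 0 -0.4; 0.5 5.55 0 0 0 0 -0.4; 0.5 5.55 0 0 0 0 -0.4; 0.5 5.55 0 0 0 0 -0.4; 0.5 5.55 0 0 0 0 -0.4; 0.5 5.5 0 0 0 0 -0.4; 0 0 0 0 0 0 -0.4; 0 0 6 0 0 0 -0.4; 0 0 0 0 0 0 -0.4; 0 0 0 0 0 0 -0.4")

```text
clock: 52.32
tool_pos: [0.589, -0.0724, 0.2109]
ee_rot: [[0.985, 0.171, 0.002], [0.171, -0.985, -0.0], [0.002, 0.0, -1.0]]
force: [-0.3, -0.3, 0.6]
opening: 0.0597
grip_force: 0.0
```

```bash
python3 go.py 590.5 -72 132.5 10
```

```text
t 52.33 pos [589.  -72.4 210.9] a 9.86 tilt [ 0.002  0.    -1.   ] F [-0.3 -0.3  0.6] open 0.0597 grip 0.0
turn az -0.002 shift cm [ 0.15 -0.02  7.84] n 2 per row [ 0.08 -0.01  3.92]
```

Emit:
arm_command(rows="0.15 0 4 0 0 0 -0.4; 0 0 3 0 0 0 -0.4; 0 0 0.9 0 0 0 -0.4; 0 0 0 0 0 0 -0.4; 0 0 0 0 0 0 1; 0 0 0 0 0 0 1; 0 0 0 0 0 0 1; 0 0 0 0 0 0 1; 0 0 0 0 0 0 1; 0 0 0 0 0 0 1")

```text
clock: 53.58
tool_pos: [0.591, -0.0727, 0.1326]
ee_rot: [[0.985, 0.171, 0.004], [0.171, -0.985, -0.0], [0.004, 0.001, -1.0]]
force: [0.1, 1.5, 6.3]
opening: 0.0393
grip_force: 40.5
```

```bash
python3 go.py 591 -71.5 260 10 481 271.3 260 10 481 271.3 133 10
```

```text
t 53.58 pos [591.  -72.7 132.6] a 9.82 tilt [ 0.004  0.001 -1.   ] F [0.1 1.5 6.3] open 0.0393 grip 40.5
turn az -0.003 shift cm [  0.02  -0.12 -12.74] n 3 per row [ 0.01 -0.04 -4.25]
turn az 0.000 shift cm [ -4.88 -35.67  -0.  ] n 7 per row [-0.7 -5.1 -0. ]
turn az 0.000 shift cm [ 0.   0.  12.7] n 3 per row [0.   0.   4.23]
```

Emit:
arm_command(rows="0 0 -2 0 0 0 1; 0 0 -4 0 0 0 1; 0 0 -4 0 0 0 1; 0 0 -2.8 0 0 0 1; -0.4 -2.7 0 0 0 0 1; -0.7 -5 0 0 0 0 1; -0.8 -5.5 0 0 0 0 1; -0.8 -5.5 0 0 0 0 1; -0.8 -5.5 0 0 0 0 1; -0.7 -5 0 0 0 0 1; -0.4 -4 0 0 0 0 1; -0.28 -2.5 0 0 0 0 1")

```text
clock: 55.08
tool_pos: [0.4796, 0.2722, 0.2583]
ee_rot: [[0.985, 0.173, -0.0], [0.173, -0.985, -0.0], [-0.0, 0.0, -1.0]]
force: [0.1, 0.7, -3.5]
opening: 0.0387
grip_force: 41.4
```

Emit:
arm_command(rows="0 0 0 0 0 0 1; 0 0 3 0 0 0 1; 0 0 0 0 0 0 1; 0 0 0 0 0 0 1")

```text
clock: 55.58
tool_pos: [0.4812, 0.27, 0.2292]
ee_rot: [[0.985, 0.17, 0.001], [0.17, -0.985, 0.0], [0.001, 0.0, -1.0]]
force: [1.2, -0.0, -2.3]
opening: 0.0392
grip_force: 41.5
```

```bash
python3 go.py 481 271.3 133 10
```

```text
t 55.58 pos [481.2 270.  229.2] a 9.79 tilt [ 0.001  0.    -1.   ] F [ 1.2 -0.  -2.3] open 0.0392 grip 41.5
turn az -0.004 shift cm [-0.   -0.13  9.62] n 2 per row [-0.   -0.06  4.81]
```

Emit:
arm_command(rows="0 -0.1 3 0 0 0 1; 0 0 3 0 0 0 1; 0 0 2 0 0 0 1; 0 0 0.8 0 0 0 1; 0 0 0.3 0 0 0 1; 0 0 0.2 0 0 0 1; 0 0 0 0 0 0 1")

```text
clock: 56.45
tool_pos: [0.4808, 0.2717, 0.136]
ee_rot: [[0.985, 0.171, 0.001], [0.171, -0.985, 0.0], [0.001, -0.0, -1.0]]
force: [-0.1, -0.2, -3.2]
opening: 0.039
grip_force: 41.5
```

Emit:
arm_command(rows="0 0 0.15 0 0 0 1; 0 0 0.15 0 0 0 1; 0 0 0 0 0 0 1")

```text
clock: 56.82
tool_pos: [0.4806, 0.2717, 0.1327]
ee_rot: [[0.985, 0.171, 0.001], [0.171, -0.985, 0.0], [0.001, -0.0, -1.0]]
force: [-0.4, 0.6, -0.4]
opening: 0.0391
grip_force: 41.6
```

Emit:
arm_command(rows="0 0 0.1 0 0 0 1; 0 0 0 0 0 0 1")

```text
clock: 57.08
tool_pos: [0.4809, 0.2718, 0.1327]
ee_rot: [[0.985, 0.171, 0.002], [0.171, -0.985, 0.001], [0.002, -0.001, -1.0]]
force: [-1.4, 0.3, 5.2]
opening: 0.0396
grip_force: 42.1
```

Seated. I'll release and retreat.

Emit:
arm_command(rows="0 0 0 0 0 0 -0.4; 0 0 0 0 0 0 -0.4; 0 0 0 0 0 0 -0.4; 0 0 0 0 0 0 -0.4; 0 0 -2 0 0 0 -0.4; 0 0 -5 0 0 0 -0.4; 0 0 -5 0 0 0 -0.4; -2.5 5 0 0 0 0 -0.4; -2.5 5 0 0 0 0 -0.4; -2.5 5 0 0 0 0 -0.4; -2.5 5 0 0 0 0 -0.4; 0 0 0 0 0 0 -0.4")

```text
clock: 58.58
tool_pos: [0.4149, 0.0549, 0.2516]
ee_rot: [[0.986, 0.166, 0.0], [0.166, -0.986, -0.001], [-0.0, 0.001, -1.0]]
force: [0.1, 0.3, -0.2]
opening: 0.0598
grip_force: 0.0
```

```bash
python3 go.py; python3 - <<'E'
from m import *
def sel(W,x0,x1,y0,y1,z0,z1): 
    return W[(W[:,0]>x0)&(W[:,0]<x1)&(W[:,1]>y0)&(W[:,1]<y1)&(W[:,2]>z0)&(W[:,2]<z1)]
for c in ('top','scene'):
    W,_=cloud(c)
    P=sel(W,.42,.56,.31,.42,.195,.212); print('spray',len(P),len(P) and cv2.minAreaRect((P[:,:2]*1000).astype(np.float32)))
    P=sel(W,.42,.53,.2,.31,.157,.17); print('cap',len(P),len(P) and cv2.minEnclosingCircle((P[:,:2]*1000).astype(np.float32)))
    P=sel(W,.515,.61,.19,.36,.072,.088); l=cv2.fitLine((P[:,:2]*1000).astype(np.float32),cv2.DIST_HUBER,0,.01,.01).ravel(); print('handle',np.degrees(np.arctan2(l[1],l[0])),l[2:])
    P=sel(W,.48,.62,.2,.46,.07,.11); print('br ext',P[:,1].min(),P[:,1].max())
    for n,x,y,z in (('tin',.642,.079,.032),('plug',.586,-.268,.038),('knob',.5165,-.331,.056)):
        P=W[(np.hypot(W[:,0]-x,W[:,1]-y)<.035)&(abs(W[:,2]-z)<.005)]; print(n,len(P),len(P) and P.mean(0))
a,_=grab('scene'); b=cv2.cvtColor(a,4)[80:340,50:370]; cv2.imwrite('pics/s9.png',cv2.resize(b,None,fx=2.3,fy=2.3))
E
```

```text
t 58.58 pos [414.9  54.9 251.6] a 9.55 tilt [-0.     0.001 -1.   ] F [ 0.1  0.3 -0.2] open 0.0598 grip 0.0
spray 360 ((485.4042053222656, 355.6039733886719), (84.14286804199219, 26.742412567138672), 3.912741184234619)
cap 193 ((479.8800048828125, 270.2158203125), 20.58529281616211)
handle -80.75599 [557.2833 284.1633]
br ext 0.20963201013240518 0.4334435584247251
tin 124 [0.6414 0.0798 0.0312]
plug 113 [ 0.5871 -0.2635  0.0364]
knob 47 [ 0.5158 -0.333   0.0552]
spray 176 ((487.5599670410156, 356.15106201171875), (85.63845825195312, 28.37942123413086), 7.349001884460449)
cap 104 ((481.3466796875, 269.3802185058594), 22.352609634399414)
handle -82.04712 [563.3939 279.2054]
br ext 0.20824675641922966 0.44240892005598204
tin 132 [0.644  0.0805 0.032 ]
plug 210 [ 0.5907 -0.2639  0.0364]
knob 79 [ 0.5191 -0.3318  0.0555]
```

View pics/s9.png

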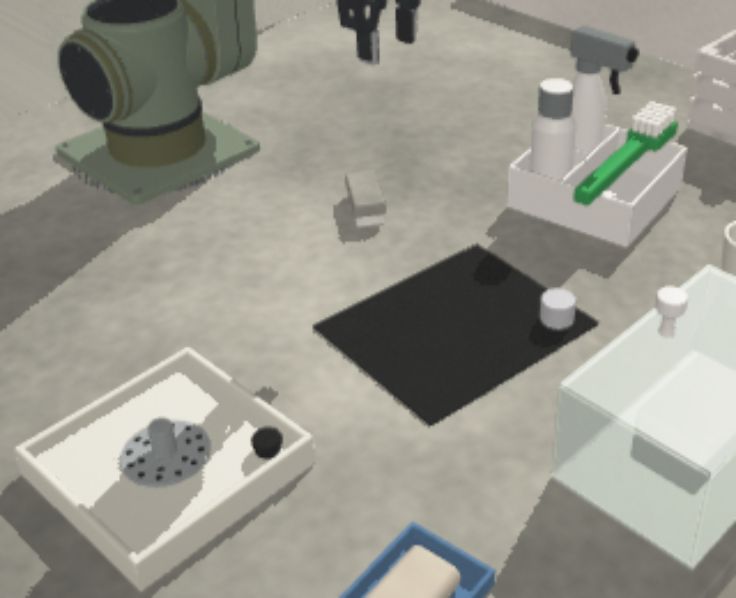

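The bottles (crop columns 553 and 590) and the brush (row 165, column 625) are back where they were to within about 2 mm. The cover is flat on the drain (row 450, column 165), and the tin and plug are in place. Handing in.

```bash
python3 -c "
from cell import bot
print(bot.sign_off())"
```

```text
the job is handed in; nothing more can be done
None
```

I handed the job in at about 59 s: the drain cover lies flat over the hole, both bottles and the brush are back within about 2 mm of where they were, and the tin and plug were left untouched.

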